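# Scoop wax into the melting pan

### The job

Fill the batik melting pan: with the hand scoop, lift at least three of the wax lumps out of the steel tub in one load and tip them into the pan on the hotplate, without touching the wax with the fingers. Every lump must end up in the pan or in the tub, none on the counter or left in the scoop. Then stand the empty scoop upright back on the cork mat, let go, and leave the other things on the counter where they are.

Things in the scene. Friction and masses are not known exactly. Their poses are not given: they have to be found in the camera images.
- scoop_grip (a point): Where to hold the loose aluminium hand scoop: centre of its straight, level wooden handle, 20 mm wide, 24 mm high, 94 mm long, 70 mm above the scoop's underside. x runs along the handle towards the scooping lip, z up. The handle reaches from 68 mm behind this point to 26 mm ahead; the straight front lip is 122 mm ahead of this point and 70 mm below it.
- scoop_floor (a point): Middle of the upper face of the scoop's flat blade (2 mm thick, 92 mm long, 98 mm wide outside), 46 mm behind the lip; same axes as scoop_grip. The blade is open in front; rear wall 45 mm high, side walls 36 mm high, 20 mm near the front, none in the last 13 mm.
- scoop: The hand scoop itself, about 0.14 kg; origin in the middle of the lip's lower edge, x ahead out of the lip, z up.
- tub_floor (a point): Steel wax tub, a trough fixed to the counter; point on its inner floor, 4 mm above the counter. x along the trough to its sloped end. Flat floor from x = -115 mm (upright end wall) to +90 mm, then a 50 degree slope up to the rim at +128 mm. Inner width 116 mm (y -58 to 58), walls 4 mm, rim 45 mm above the floor. At the start all wax lies at x above 5 mm, the other half is free.
- pan_in (a point): Open round aluminium melting pan on a white, cold, 200 mm square hotplate, all fixed. Centre of the pan's inner floor, 51 mm above the counter; inner radius 76 mm at the floor, 84 mm at the rim, rim 57 mm above this point. A black handle sticks out along +x to 198 mm from the centre. z up.
- mat: Cork mat fixed to the counter, 250 mm (x) by 130 mm (y), 4 mm thick, on which the scoop stands at the start; origin in the middle of its underside.
- lump0: One of six alike, hard, knobbly wax lumps in the tub, about 36 x 30 x 24 mm, 13 g; origin at its centre.
- lump1: One of six alike, hard, knobbly wax lumps in the tub, about 36 x 30 x 24 mm, 13 g; origin at its centre.
- lump2: One of six alike, hard, knobbly wax lumps in the tub, about 36 x 30 x 24 mm, 13 g; origin at its centre.
- lump3: One of six alike, hard, knobbly wax lumps in the tub, about 36 x 30 x 24 mm, 13 g; origin at its centre.
- lump4: One of six alike, hard, knobbly wax lumps in the tub, about 36 x 30 x 24 mm, 13 g; origin at its centre.
- lump5: One of six alike, hard, knobbly wax lumps in the tub, about 36 x 30 x 24 mm, 13 g; origin at its centre.
- tin: Bystander: open steel tin, 72 mm wide, 100 mm high; origin under its centre.
- jar: Bystander: glass jar with steel cap, 90 mm wide, 150 mm high; origin under its centre.
- sprayer: Bystander: dark spray bottle with white head, 76 mm wide, 211 mm high; origin under its centre.
- stamp: Bystander: copper printing stamp with wooden grip, 70 x 60 x 62 mm; origin under its centre.
- brush: Bystander: brush lying on the counter; origin under its middle.
- tape: Bystander: roll of paper tape lying flat, 90 mm wide, 24 mm high; origin under its centre.
There are look-alikes about, which are no part of the job. Leave any red look-alike of the scoop alone.

How it is judged:
By the outcome, as a careful person would: the job done as asked, in the order asked, and still so for the second after the job is handed in, with the robot touching nothing.
It also fails if it takes over 67 s, if anything falls off the work surface, if the arm or the gripper's body presses on something with over 40 N, if the wrist force passes 120 N, or if a joint passes its speed limit or range.

### The arm

A 6-joint arm with a two-finger parallel gripper is mounted at the origin on the work surface. World frame = base frame: x ahead of the robot, y to its left, z up, the work surface at z = 0. Lengths are in m, angles in rad, forces in N, time in s.
With the tool pointing down it reaches from about 0.325 to 0.75 m from the base axis. Payload 7.6 kg.
Tool frame: the origin (TCP) lies midway between the tips of the shut fingers; the grasp point (between the pads) lies 19 mm behind it; z points along the fingers, y is the line along which they close (so a half turn about z gives the same grasp; the last joint's range is limited). The gripper opens to 85 mm and grips with 20 to 120 N. Pads are 22 mm wide; open, the fingers measure 114 mm over their backs; the gripper's body (76 mm by 85 mm) begins 54 mm behind the grasp point. The pads swing forward as they close: fully open they stand 13 mm farther back than shut.
Start: joints at [1.056, 0.052, 1.401, -0, 1.689, -0.07], TCP at [0.226, 0.474, 0.231] pointing down, gripper open.
Joint ranges: [-2.9, 2.9], [-0.91, 2.17], [0.12, 2.37], [-1.06, 4.2], [0.26, 2.73], [-2.93, 2.93]. Speed limits (rad/s): [2.57, 2.57, 3.01, 3.14, 3.14, 3.14].

### API

Orientations are given as a unit quaternion [x, y, z, w].
In Python, from plant import robot, grab_frame, camera_info gives the robot as it stands.
- The arm moves only by the tool carry_out, never from a script. Its argument "rows" is text: rows parted by semicolons, each of 7 numbers parted by spaces: the shift along the world's x, y, z in cm, then the turn, a rotation vector about the world's x, y, z in degrees, then the closure, from -1 (fully open) to 1 (shut). In form: dx dy dz wx wy wz hand; .... A call has exactly 10 rows; each row shifts and turns the commanded pose from where the row before left it; what a row does not reach is not made up. A row lasts 1/8 s, in which the tool goes at most 62.5 mm and 10.7 degrees, less where a joint would pass 70% of its speed; a pose out of reach is approached as far as the arm can. A call is refused whole if a number of a shift passes 6.25 or a number of a turn 10.7, either way. A call with a gripper value outside its range is refused whole. The fingers move at their own pace and stop on an object; the grip force is fixed at half the most. Time passes only in rows, so rows that do not move let the fingers close, or fill a call up. It gives the time, the measured TCP pose, the force, the opening and the grip force at its end, in the units of the state.
- robot.observe(): the state, without advancing time (a new reading comes with each control period).
- grab_frame(name): name is "side" or "top"; returns the picture (480x640x3 uint8, red, green, blue); there is no depth.
- camera_info(name): a dict with "fx", "fy", "cx", "cy" (pixels), "dist_coeffs" ([k1, k2, p1, p2, k3] as OpenCV has them; the pictures are not rectified), "extrinsics" (4x4, takes a point from world to camera coordinates). Camera axes: x right, y up, looking along -z (the intrinsics and any distortion apply to the point x, -y, -z); pixel columns grow to the right and rows downward; lengths in m; the calibration is good to about 2 mm. A picture is of the moment at which its call begins. camera_info takes no time and is no camera call.
- robot.job_done(): hands the job in; it is judged then, once.
The state is a dict: "time_s": time; "joint_positions": joint angles; "qd": joint speeds; "tau": joint torques, N m; "eef_pos": TCP position; "ee_rot": TCP orientation; "force": force on the tool from outside, world axes, zero at the start; "wrist_torque": the same for the moment, N m; "width": finger opening in m; "grip_force": force on a finger pad.
Only numpy, scipy, OpenCV 4.12 (cv2) and the standard library are available. Lean on these libraries where they do the work, as an engineer would, in place of code of your own. Each camera call takes 0.05 s, during which the arm holds its last target. There are 200 camera calls.

## Working session

There is one attempt and no reset: what is moved stays moved. The work goes in short steps, Python scripts to look and compute and a tool call to move; the robot and the scene stay as the last step left them, time stands still between calls to the robot, and variables do not carry over. Pictures are saved under pics/ and viewed, at most 10 in all, crops included, and the job is handed in when it is done.

Besides the shell and the picture viewer there is one more tool, called after "Emit:" as name(argument=value, ...) on one line, values as JSON. carry_out: Moves the arm, as the interface text tells. Its arguments: {"type":"object","properties":{"rows":{"type":"string"}},"required":["rows"]}

```bash
ls; mkdir -p pics; cat > h.py <<'E'
import numpy as np, cv2
from plant import robot, grab_frame, camera_info
def cam(n):
    c=camera_info(n); K=np.array([[c['fx'],0,c['cx']],[0,c['fy'],c['cy']],[0,0,1.]]); return K,np.array(c['dist_coeffs'],float),np.array(c['extrinsics'])
F=np.diag([1,-1,-1.])
def ray(n,uv):
    K,d,E=cam(n); p=cv2.undistortPoints(np.array([[uv]],float),K,d)[0,0]
    v=E[:3,:3].T@(F@np.array([p[0],p[1],1])); return -E[:3,:3].T@E[:3,3], v/np.linalg.norm(v)
def onz(n,uv,z):
    o,v=ray(n,uv); return o+v*(z-o[2])/v[2]
def tri(a,b):
    (o,v),(p,w)=ray('side',a),ray('top',b)
    s,t=np.linalg.lstsq(np.stack([v,-w],1),p-o,rcond=None)[0]; A=o+s*v;B=p+t*w
    return (A+B)/2,np.linalg.norm(A-B)
def proj(n,P):
    K,d,E=cam(n); q=(E[:3,:3]@np.atleast_2d(P).T).T+E[:3,3]; q=q@F
    return cv2.projectPoints(q,np.zeros(3),np.zeros(3),K,d)[0][:,0]
def shot(n,f,crop=None,s=1):
    im=grab_frame(n)[:,:,::-1]
    if crop: x0,y0,x1,y1=crop; im=im[y0:y1,x0:x1]
    cv2.imwrite('pics/'+f,cv2.resize(im,None,fx=s,fy=s,interpolation=cv2.INTER_CUBIC))
E
python3 - <<'E'
from h import *
for n in('side','top'):
    shot(n,n+'0.png'); K,d,E=cam(n); print(n,K[0,0],d,-E[:3,:3].T@E[:3,3])
print(robot.observe())
E
```

```text
pics
side 590.8287692686422 [-0.15801604  0.          0.          0.          0.        ] [ 0.43544642 -0.91974611  0.82163334]
top 513.0965424331566 [-0.11759935  0.          0.          0.          0.        ] [0.34229697 0.15036653 1.420266  ]
{'time_s': 0.1, 'joint_positions': array([ 1.05570774e+00,  5.27778264e-02,  1.40161189e+00,  6.10533949e-06,
        1.68858142e+00, -7.02967626e-02]), 'qd': array([ 0.00149318, -0.00123385, -0.00436334,  0.00127623,  0.00226661,
       -0.00058008]), 'tau': array([ 1.14106144e-03, -3.82579529e+01, -3.60987139e+01, -5.23402173e-05,
        4.70516345e-03,  8.52479218e-06]), 'eef_pos': array([0.22573986, 0.47370271, 0.23056023]), 'ee_rot': array([ 2.20566757e-01,  9.75371637e-01, -6.59051398e-04, -2.01769994e-04]), 'force': array([-0.22564834, -0.46773478, -0.16821604]), 'wrist_torque': array([-0.00950655, -0.0315884 ,  0.00268796]), 'grip_force': 0.0, 'width': 0.08560081789409912}
```

View pics/side0.png

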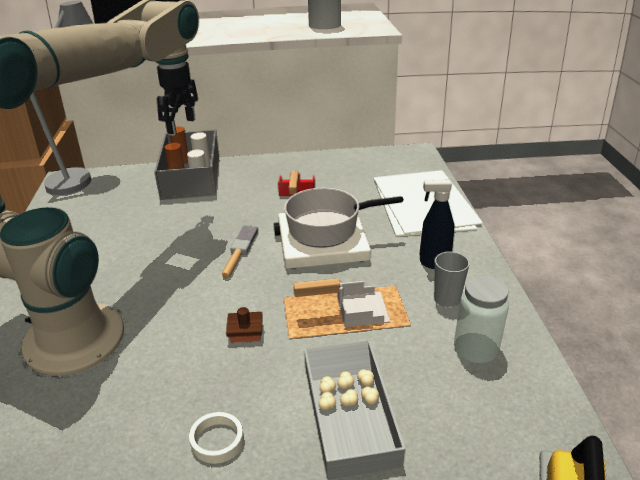

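View pics/top0.png

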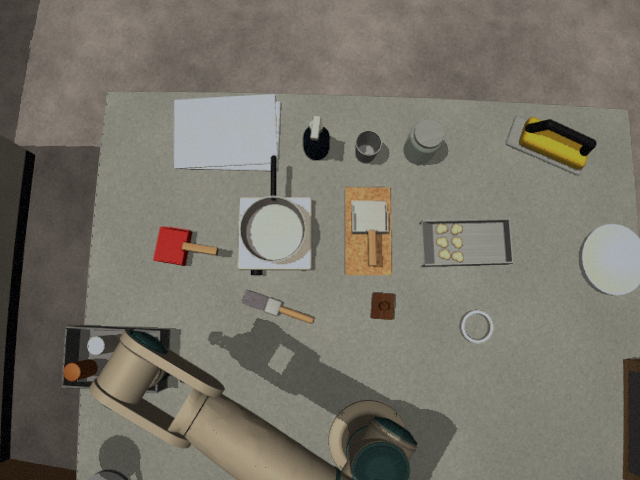

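The side view shows the scoop on the mat (285–408, 282–335), the tub (305–402, 343–470) and the pan (322, 215). The top view shows the scoop around (371, 230), the tub (420–512, 220–266) and the pan centre at (275, 230). The red decoy is at (175, 246). Next I'll crop in closer.

```bash
python3 - <<'E'
from h import *
a=cv2.imread('pics/top0.png')[150:300,330:530]; cv2.imwrite('pics/topc.png',cv2.resize(a,None,fx=4,fy=4,interpolation=2))
a=cv2.imread('pics/side0.png')[265:345,275:420]; b=cv2.imread('pics/side0.png')[340:480,300:410]
cv2.imwrite('pics/sidec.png',cv2.resize(a,None,fx=5.5,fy=5.5,interpolation=2))
cv2.imwrite('pics/sided.png',cv2.resize(b,None,fx=4,fy=4,interpolation=2))
E
```

```text
(no output)
```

View pics/topc.png

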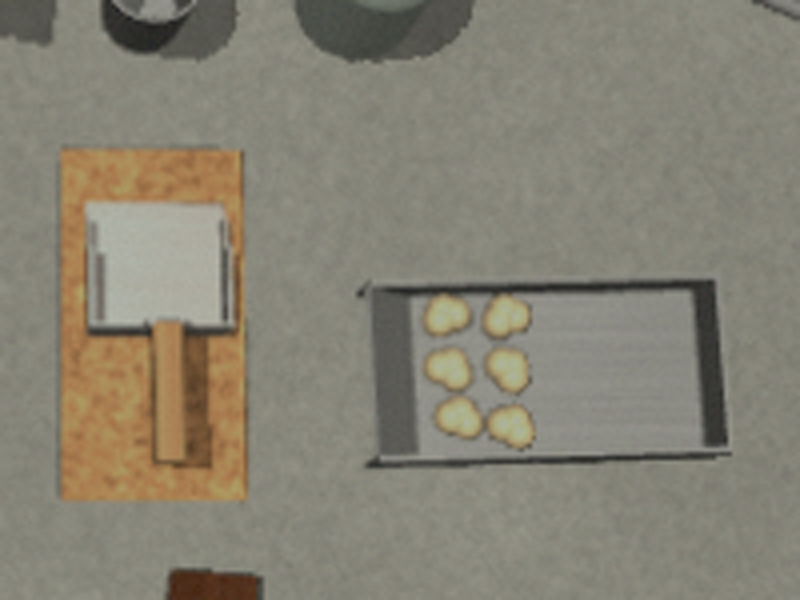

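View pics/sidec.png

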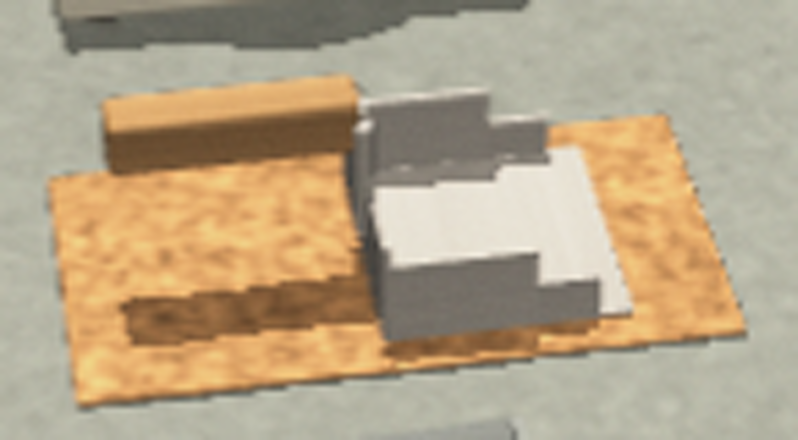

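View pics/sided.png

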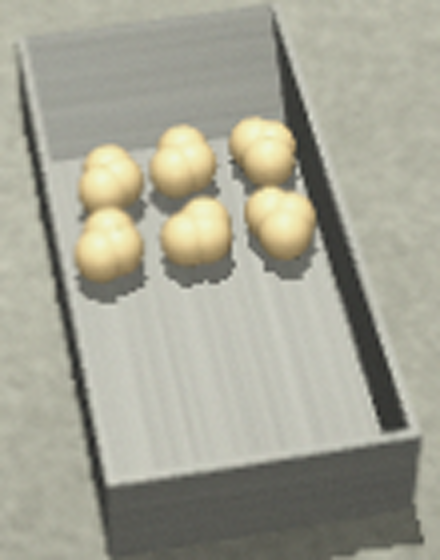

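The crops give the scoop's lip corners, handle corners and tub rim corners. In the top view the lip is at (88, 203)–(222, 206) and the handle's rear end at (154–184, 461). The tub's slope end is on the left (+y), with the lumps beside it. Now I'll triangulate these points.

```bash
python3 - <<'E'
from h import *
np.set_printoptions(precision=4,suppress=True)
T=lambda u,v:(330+u/4-.375,150+v/4-.375); S=lambda u,v:(275+u/5.5-.41,265+v/5.5-.41); D=lambda u,v:(300+u/4-.375,340+v/4-.375)
P={'lipL':(S(580,148),T(88,203)),'lipR':(S(632,313),T(222,206)),'hRL':(S(105,100),T(154,461)),'hRR':(S(107,130),T(184,461)),'hFR':(S(357,105),T(184,322)),
'matFL':(S(668,115),T(62,149)),'matFR':(S(745,332),T(243,149)),'matBL':(S(50,180),T(59,499)),'matBR':(S(78,405),T(246,499)),
'tub+y-x':(D(20,45),T(372,462)),'tub+y+x':(D(270,8),T(364,287)),'tub-y+x':(D(418,435),T(714,282)),'tub-y-x':(D(108,485),T(729,453))}
for k,(a,b) in P.items(): print(k,*tri(a,b))
for a,b in[((110,185),(458,417)),((183,160),(447,368)),((262,150),(446,315)),((108,245),(511,426)),((197,232),(508,369)),((280,222),(506,316))]:print('lump',*tri(D(*a),T(*b)))
for n,uv in(('top',(275.5,230)),('side',(322.5,203))): print('panrim',onz(n,uv,.108))
print('floor pan',onz('top',(275,230),.051))
E
```

```text
lipL [0.6548 0.0591 0.0054] 0.0035072595839703573
lipR [ 0.6562 -0.0361  0.0026] 0.0031035672070328334
hRL [0.4668 0.0179 0.0826] 0.0025212816280793197
hRR [ 0.4667 -0.0017  0.0843] 0.00346940142351596
hFR [ 0.5583 -0.0006  0.085 ] 0.004103339441618172
matFL [0.6943 0.0779 0.0026] 0.0030407551056601777
matFR [ 0.6971 -0.051   0.0015] 0.0054649311413635295
matBL [ 0.4457  0.0752 -0.0002] 0.004154646356008421
matBR [ 0.4486 -0.0547  0.0003] 0.004782317210556094
tub+y-x [ 0.4738 -0.1347  0.0403] 0.002373588044859547
tub+y+x [ 0.5929 -0.1289  0.0431] 0.0038832676525322653
tub-y+x [ 0.6063 -0.3753  0.0442] 0.002111763484655722
tub-y-x [ 0.4854 -0.3821  0.045 ] 0.0015562907026065095
lump [ 0.5084 -0.2009  0.0128] 0.0041376770412569494
lump [ 0.5425 -0.1928  0.0154] 0.0036296513780768947
lump [ 0.5793 -0.1922  0.0161] 0.004538503688252731
lump [ 0.5029 -0.2377  0.0153] 0.003638733131142318
lump [ 0.5427 -0.2359  0.0157] 0.00393277173170974
lump [ 0.58   -0.2351  0.0155] 0.004274457116710053
panrim [0.55   0.2616 0.108 ]
panrim [0.554  0.2791 0.108 ]
floor pan [0.559  0.2678 0.051 ]
```

Everything is consistent with the text (handle top about 0.084, rim about 0.044, scoop length 0.189). Estimates:

| Item | Position (m) | Yaw |
|---|---|---|
| scoop_grip | (0.534, 0.0095, 0.074) | about 1° |
| tub origin | (0.540, -0.260) | x axis at 92.9° |
| pan centre | about (0.554, 0.267) | – |

I'll start moving now.

Emit:
carry_out(rows="3 -4.6 0 0 0 -10 -1;3 -4.6 0 0 0 -10 -1;3 -4.6 0 0 0 -10 -1;3 -4.6 0 0 0 -10 -1;3 -4.6 0 0 0 -10 -1;3 -4.6 0 0 0 -10 -1;3 -4.6 0 0 0 -10 -1;3 -4.6 0 0 0 -10 -1;3 -4.6 0 0 0 -10 -1;3 -4.6 0 0 0 -10 -1")

```text
time_s: 1.35
eef_pos: [0.5265, 0.0123, 0.231]
ee_rot: [0.89, 0.455, -0.0, -0.0]
force: [-0.1, 0.1, 0.5]
width: 0.0855
grip_force: 0.0
```

```bash
cat > st.py <<'E'
from h import *
from scipy.spatial.transform import Rotation as R
import json,sys
np.set_printoptions(precision=4,suppress=True)
o=robot.observe(); M=R.from_quat(o['ee_rot']).as_matrix()
print('t',o['time_s'],'tcp',o['eef_pos'],'y-yaw',np.degrees(np.arctan2(M[1,1],M[0,1])),'z',M[:,2],'x',M[:,0],'q',o['joint_positions'],'w',o['width'],'f',o['force'])
# scoop points from the grip, grip pt 17-19 mm behind TCP; scoop forward = +-tool x
with open('log','a') as f: f.write(json.dumps([o['joint_positions'].tolist(),o['eef_pos'].tolist(),list(o['ee_rot'])])+'\n')
E
python3 st.py
```

```text
t 1.35 tcp [0.5265 0.0123 0.231 ] y-yaw -35.81845983975854 z [-0.0004  0.0001 -1.    ] x [ 0.5852  0.8109 -0.0002] q [-0.0468  0.0573  1.3962  0.0001  1.6886  0.5783] w 0.08550221872170514 f [-0.0906  0.139   0.494 ]
```

Emit:
carry_out(rows="0.15 -0.06 -2 0 0 -10.64 -1;0.15 -0.06 -2 0 0 -10.64 -1;0.15 -0.06 -2 0 0 -10.64 -1;0.15 -0.06 -2 0 0 -10.64 -1;0.15 -0.06 -2 0 0 -10.64 -1;0 0 -2 0 0 0 -1;0 0 -2 0 0 0 -1;0 0 -2 0 0 0 -1;0 0 -1.4 0 0 0 -1;0 0 0 0 0 0 -1")

```text
time_s: 2.6
eef_pos: [0.5326, 0.011, 0.0561]
ee_rot: [1.0, 0.011, -0.001, -0.0]
force: [-0.1, 0.4, 0.7]
width: 0.0852
grip_force: 0.0
```

Emit:
carry_out(rows="0 0 0 0 0 0 0.3;0 0 0 0 0 0 1;0 0 0 0 0 0 1;0 0 0 0 0 0 1;0 0 0 0 0 0 1;0 0 0 0 0 0 1;0 0 0.5 0 0 0 1;0 0 1.5 0 0 0 1;0 0 3 0 0 0 1;0 0 3 0 0 0 1")

```text
time_s: 3.85
eef_pos: [0.5333, 0.011, 0.1388]
ee_rot: [1.0, 0.012, -0.0, -0.0]
force: [-0.0, -0.8, -1.2]
width: 0.0192
grip_force: 58.7
```

```bash
python3 st.py; python3 -c "
from h import *
shot('side','s1.png'); shot('top','t1.png')
a=cv2.imread('pics/s1.png')[215:365,275:425]; b=cv2.imread('pics/t1.png')[165:315,310:460]
cv2.imwrite('pics/g1.png',cv2.resize(np.hstack([a,b]),None,fx=8/3,fy=8/3,interpolation=2))"
```

```text
t 3.85 tcp [0.5333 0.011  0.1388] y-yaw -88.68099671809547 z [-0.  0. -1.] x [ 0.9997  0.023  -0.    ] q [-0.0485  0.124   1.5101  0.      1.5076  1.4992] w 0.01915630524623698 f [-0.0108 -0.7889 -1.2173]
```

View pics/g1.png

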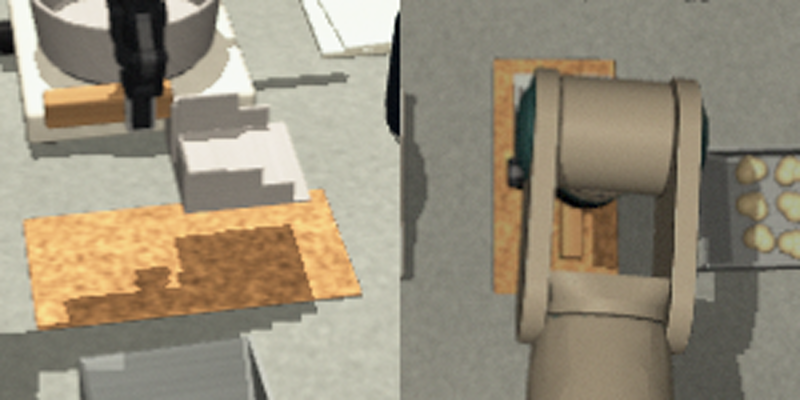

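The scoop is held level and squarely (opening 19 mm). Next I'll carry it to above the empty half of the tub, turned to heading 93°.

Emit:
carry_out(rows="0.16 -4 0 0 0 9.15 1;0.16 -4 0 0 0 9.15 1;0.16 -4 0 0 0 9.15 1;0.16 -4 0 0 0 9.15 1;0.16 -4 0 0 0 9.15 1;0.16 -4 0 0 0 9.15 1;0.16 -4 0 0 0 9.15 1;0.16 -4 0 0 0 9.15 1;0.16 -4 0 0 0 9.15 1;0.16 -4 0 0 0 9.15 1")

```text
time_s: 5.2
eef_pos: [0.5491, -0.3901, 0.1362]
ee_rot: [0.688, 0.726, -0.0, -0.001]
force: [0.5, 0.2, -0.8]
width: 0.0188
grip_force: 59.0
```

```bash
python3 st.py; python3 -c "
from h import *
shot('side','s2.png'); shot('top','t2.png')
a=cv2.imread('pics/s2.png')[300:480,285:435]; b=cv2.imread('pics/t2.png')[165:315,400:550]
a=cv2.resize(a,(400,480),interpolation=2);b=cv2.resize(b,(400,480))
cv2.imwrite('pics/g2.png',np.hstack([a,b]))"
```

```text
t 5.2 tcp [ 0.5491 -0.3901  0.1362] y-yaw 3.1207428982293397 z [-0.0009  0.0009 -1.    ] x [-0.0544  0.9985  0.0009] q [-0.6726  0.5178  1.0333  0.0001  1.5918 -0.727 ] w 0.01882868894858807 f [ 0.4557  0.23   -0.814 ]
```

View pics/g2.png

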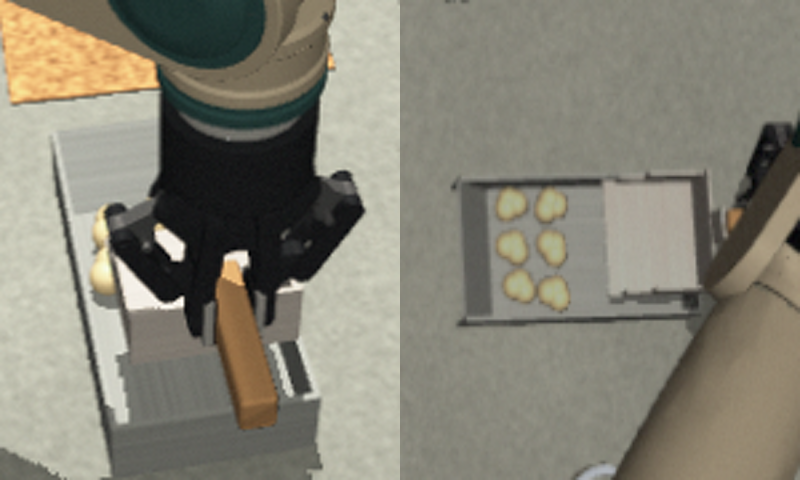

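The scoop hangs level above the tub's free half, with its lip at (605, 180)–(608, 297) in the right crop. I'll check its lateral position.

```bash
python3 - <<'E'
from h import *
a=onz('top',(476.7,221.1),.086);b=onz('top',(477.8,257.7),.086);print(a,b)
# tub at rim heights, same camera only
T=lambda u,v:(330+u/4-.375,150+v/4-.375)
for p in((372,462),(364,287),(714,282),(729,453)): print(onz('top',T(*p),.049))
E
```

```text
[ 0.59206456 -0.27230879  0.086     ] [ 0.49367273 -0.27329902  0.086     ]
[ 0.47415611 -0.13288145  0.049     ]
[ 0.59379194 -0.12782926  0.049     ]
[ 0.60431924 -0.37341387  0.049     ]
[ 0.48580199 -0.38055586  0.049     ]
```

Emit:
carry_out(rows="0 0 -1.5 -2 0 0 1;0 0 -1.5 -2 0 0 1;0 0 -1.5 0 0 0 1;0 0 -1.2 0 0 0 1;0 0 -0.8 0 0 0 1;0 0 -0.3 0 0 0 1;0 0 0 0 0 0 1;0 0 0 0 0 0 1;-0.05 0.9 0 0 0 0 1;-0.05 0.9 0 0 0 0 1")

```text
time_s: 6.55
eef_pos: [0.5484, -0.3703, 0.0695]
ee_rot: [0.689, 0.724, -0.025, 0.024]
force: [0.1, -0.5, -2.4]
width: 0.0191
grip_force: 59.0
```

```bash
python3 st.py
```

```text
t 6.55 tcp [ 0.5484 -0.3703  0.0695] y-yaw 2.8103287355188984 z [ 0.0003 -0.0697 -0.9976] x [-0.0491  0.9964 -0.0697] q [-0.6258  0.5042  1.1894 -0.0571  1.4071 -0.6668] w 0.01914853106663276 f [ 0.143  -0.5443 -2.4157]
```

Emit:
carry_out(rows="0 0 -0.2 0 0 0 1;0 0 -0.15 0 0 0 1;-0.05 0.85 0 0 0 0 1;-0.05 0.85 0 0 0 0 1;-0.05 0.85 0 0 0 0 1;-0.05 0.85 0 0 0 0 1;-0.05 0.85 0 0 0 0 1;-0.05 0.85 0 0 0 0 1;0 0 0 0 0 0 1;0 0 0 0 0 0 1")

```text
time_s: 7.8
eef_pos: [0.5454, -0.3197, 0.0656]
ee_rot: [0.689, 0.724, -0.025, 0.024]
force: [0.4, 0.9, -0.2]
width: 0.019
grip_force: 59.1
```

```bash
python3 st.py; python3 -c "
from h import *
shot('side','s3.png'); shot('top','t3.png')
a=cv2.imread('pics/s3.png')[300:480,285:435]; b=cv2.imread('pics/t3.png')[200:290,405:495]
a=cv2.resize(a,(350,420),interpolation=2);b=cv2.resize(b,(420,420),interpolation=2)
cv2.imwrite('pics/g3.png',np.hstack([a,b]))"
```

```text
t 7.8 tcp [ 0.5454 -0.3197  0.0656] y-yaw 2.822598984501783 z [-0.0002 -0.069  -0.9976] x [-0.0494  0.9964 -0.0689] q [-0.5627  0.432   1.2938 -0.0596  1.3794 -0.6018] w 0.019015360257414276 f [ 0.376   0.9448 -0.2179]
```

View pics/g3.png

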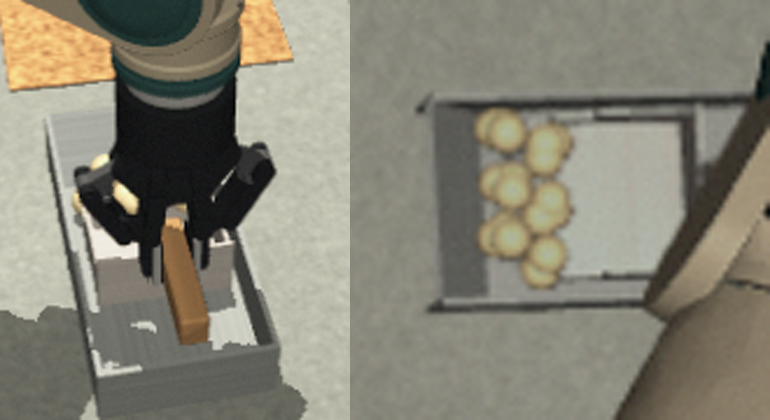

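The near row is at the lip and the far row is almost at the slope foot. I'll keep pushing until they are pressed against the slope.

Emit:
carry_out(rows="-0.04 0.8 0 0 0 0 1;-0.04 0.8 0 0 0 0 1;-0.04 0.8 0 0 0 0 1;-0.02 0.5 0 0 0 0 1;0 0 0 0 0 0 1;0 0 0 0 0 0 1;0 0 0 0 0 0 1;0 0 0 0 0 0 1;0 0 0 0 0 0 1;0 0 0 0 0 0 1")

```text
time_s: 9.15
eef_pos: [0.5442, -0.2912, 0.066]
ee_rot: [0.689, 0.724, -0.025, 0.024]
force: [3.9, -3.2, 1.8]
width: 0.0189
grip_force: 59.6
```

```bash
python3 st.py; python3 -c "
from h import *
shot('side','s4.png'); shot('top','t4.png')
a=cv2.imread('pics/s4.png')[300:480,285:435]; b=cv2.imread('pics/t4.png')[200:290,405:495]
a=cv2.resize(a,(350,420),interpolation=2);b=cv2.resize(b,(420,420),interpolation=2)
cv2.imwrite('pics/g4.png',np.hstack([a,b]))"
```

```text
t 9.15 tcp [ 0.5442 -0.2912  0.066 ] y-yaw 2.8027088204454844 z [ 0.0007 -0.07   -0.9975] x [-0.049   0.9963 -0.07  ] q [-0.5237  0.3928  1.3439 -0.0616  1.3696 -0.5615] w 0.018917380390306427 f [ 3.8713 -3.236   1.8266]
```

View pics/g4.png

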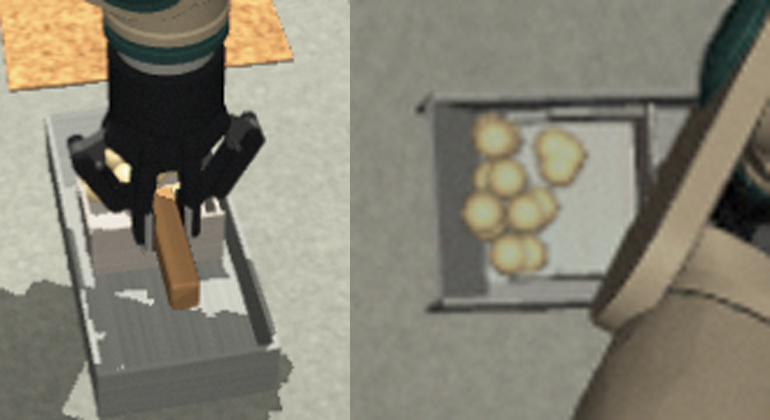

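I've now viewed 9 pictures, and this one shows three lumps on the blade and three at the slope foot. Next I'll compute the dig path, following the slope with the nose up.

```bash
python3 - <<'E'
import numpy as np
k=[(.084,.0016,-4),(.090,.0025,-1),(.096,.011,5),(.104,.022,12),(.112,.033,19),(.118,.043,25),(.116,.09,25)]
T=[]
for s,h,t in k:
    c,n=np.cos(np.radians(t)),np.sin(np.radians(t)); T.append((s-.122*c-.052*n,h-.122*n+.052*c,t))
print(np.round(np.diff(T,axis=0)*[100,100,1],2))
E
```

```text
[[ 0.3  -0.54  3.  ]
 [ 0.1  -0.45  6.  ]
 [ 0.39 -0.47  7.  ]
 [ 0.59 -0.51  7.  ]
 [ 0.57 -0.39  6.  ]
 [-0.2   4.7   0.  ]]
```

Emit:
carry_out(rows="-0.01 0.15 -0.27 1.5 0.07 0 1;-0.01 0.15 -0.27 1.5 0.07 0 1;0 0.05 -0.22 3 0.15 0 1;0 0.05 -0.22 3 0.15 0 1;-0.01 0.2 -0.23 3.5 0.17 0 1;-0.01 0.2 -0.23 3.5 0.17 0 1;-0.01 0.3 -0.25 3.5 0.17 0 1;-0.01 0.3 -0.25 3.5 0.17 0 1;-0.01 0.29 -0.2 3 0.15 0 1;-0.01 0.29 -0.2 3 0.15 0 1")

```text
time_s: 10.5
eef_pos: [0.5457, -0.278, 0.0498]
ee_rot: [0.674, 0.708, 0.148, -0.15]
force: [1.5, -22.9, 26.5]
width: 0.0187
grip_force: 65.6
```

```bash
python3 st.py
```

```text
t 10.5 tcp [ 0.5457 -0.278   0.0498] y-yaw 2.6862478912237107 z [-0.0122  0.4116 -0.9113] x [-0.0459  0.9101  0.4118] q [-0.6763  0.6153  1.1268  0.3207  1.6789 -0.7352] w 0.018713556671329703 f [  1.4672 -22.9175  26.4559]
```

The lip bears on the slope at about 35 N, so I'll back off and lift.

Emit:
carry_out(rows="0 -0.3 0.8 0 0 0 1;0 -0.3 0.8 0 0 0 1;0 0 1 0 0 0 1;0 0 1 0 0 0 1;0 0 1 0 0 0 1;0 0 1 0 0 0 1;0 0 1 0 0 0 1;0 0 1 0 0 0 1;0 0 0.5 0 0 0 1;0 0 0 0 0 0 1")

```text
time_s: 11.75
eef_pos: [0.5433, -0.2774, 0.1238]
ee_rot: [0.673, 0.707, 0.148, -0.158]
force: [-0.7, -0.6, -2.6]
width: 0.0192
grip_force: 60.4
```

```bash
python3 st.py; python3 - <<'E'
from h import *
from scipy.spatial.transform import Rotation as R
shot('side','s5.png'); shot('top','t5.png')
a=cv2.imread('pics/s5.png')[240:420,270:420]; b=cv2.imread('pics/t5.png')[190:310,380:500]
a=cv2.resize(a,(350,420),interpolation=2);b=cv2.resize(b,(420,420),interpolation=2)
cv2.imwrite('pics/g5.png',np.hstack([a,b]))
E
```

```text
t 11.75 tcp [ 0.5433 -0.2774  0.1238] y-yaw 2.8980346082966917 z [-0.0235  0.4222 -0.9062] x [-0.0448  0.9051  0.4228] q [-0.6783  0.5538  1.0624  0.3295  1.815  -0.695 ] w 0.019238808800391513 f [-0.6724 -0.5861 -2.5761]
```

View pics/g5.png

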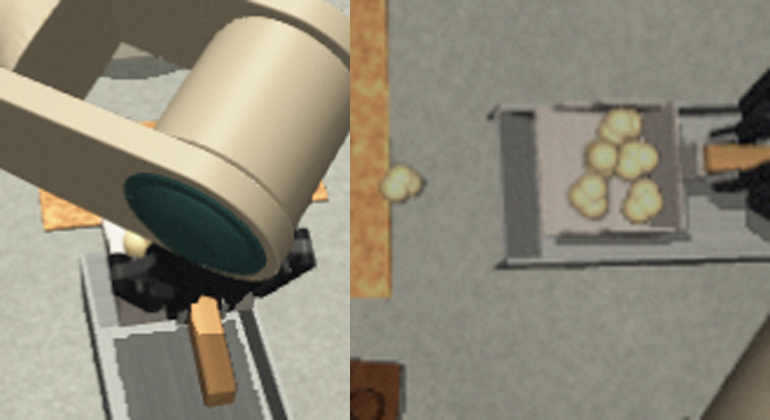

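This was the tenth and last picture. Five lumps lie in the scoop, but one jumped out onto the counter beside the mat, at about top pixel (395, 242). I'll pour the five first, then recover that one with the scoop. To plan the pouring tilt I'll fit the arm's kinematics from the logged states and locate the stray lump.

```bash
cat > kin.py <<'E'
from h import *
import json
from scipy.spatial.transform import Rotation as R
from scipy.optimize import least_squares
L=[json.loads(l) for l in open('log')]+[[[1.0557,.05278,1.40161,0,1.68858,-.0703],[.22574,.4737,.23056],[.220567,.975372,-.000659,-.000202]]]
def parts(q):
    A=R.from_euler('z',q[0]);B=A*R.from_euler('y',q[1]);C=B*R.from_euler('y',q[2]);D=C*R.from_euler('z',q[3])*R.from_euler('y',q[4])
    return A,B,C,D
def fk(p,q):
    A,B,C,D=parts(q); return A.apply([p[0],p[1],p[2]])+B.apply([0,0,p[3]])+C.apply([p[4],0,p[5]])+D.apply([0,0,p[6]]), (D*R.from_euler('z',q[5])).as_matrix()
def fit():
    f=lambda p: np.concatenate([fk(p,q)[0]-x for q,x,_ in L]+[1e-3*(p-p0)]); p0=np.array([0,.03,.2,.4,0,.35,.2])
    r=least_squares(f,p0); return r.x,np.abs(f(r.x)[:-7]).max()
P,err=fit()
lo=np.array([-2.9,-.91,.12,-1.06,.26,-2.93]);hi=np.array([2.9,2.17,2.37,4.2,2.73,2.93])
T6=np.median([fk(P,q)[1].T@R.from_quat(o).as_matrix() for q,x,o in L],axis=0)
def ik(pos,M,q0):
    g=lambda q:np.concatenate([(fk(P,q)[0]-pos)*10,((fk(P,q)[1]@T6)-M).ravel()])
    r=least_squares(g,np.clip(q0,lo+1e-3,hi-1e-3),bounds=(lo,hi)); return r.x,np.linalg.norm(r.fun)
def tool(lip,hd,th):  # heading deg, nose-up deg -> TCP, matrix
    h,t=np.radians([hd,th]); f=np.array([np.cos(h),np.sin(h),0]);z=np.array([0,0,1.])
    x=np.cos(t)*f+np.sin(t)*z; u=-np.sin(t)*f+np.cos(t)*z
    return np.array(lip)-.122*x+.052*u, np.stack([x,np.cross(-u,x),-u],1)
E
python3 - <<'E'
from kin import *
np.set_printoptions(precision=3,suppress=True)
print(P,err); print(T6)
c=np.array([.554,.267])
for hd in(45,60,75,90):
    q=np.array(L[-2][0])
    for th in(15,-20,-40,-60,-70):
        h=np.radians(hd);lip=np.r_[c-.02*np.array([np.cos(h),np.sin(h)]),.135 if th>=0 else .13-.0007*-th]
        pos,M=tool(lip,hd,th); q,e=ik(pos,M,q); print(hd,th,pos,q,round(e,4))
print('lip px',proj('top',[.5366,-.145,.128]))
# stray lump
for n in('top','side'):
    im=cv2.cvtColor(cv2.imread('pics/%s5.png'%n[0]),cv2.COLOR_BGR2HSV)
    m=cv2.inRange(im,(17,50,150),(32,160,255)); k,_,s,ct=cv2.connectedComponentsWithStats(m)
    print(n,[(np.round(ct[i],1).tolist(),int(s[i,4])) for i in range(1,k) if s[i,4]>15])
print(onz('top',(394.5,242),.016),onz('top',(394.5,242),.012))
E
```

```text
[0.    0.037 0.207 0.353 0.106 0.496 0.28 ] 4.269959379687993e-06
[[ 0. -1. -0.]
 [ 1.  0.  0.]
 [-0. -0.  1.]]
45 15 [0.447 0.16  0.154] [ 0.178 -0.238  1.846  0.153  1.319  0.941] 0.0
45 -20 [0.471 0.184 0.207] [ 0.375  0.265  1.247 -0.147  1.948  1.129] 0.0
45 -40 [0.497 0.21  0.22 ] [ 0.444  0.621  0.855 -0.297  2.313  1.101] 0.0
45 -60 [0.529 0.242 0.22 ] [ 0.488  1.045  0.361 -0.617  2.687  0.851] 0.0
45 -70 [0.545 0.258 0.213] [ 0.527  1.191  0.196 -0.936  2.73   0.565] 0.1738
60 15 [0.478 0.136 0.154] [ 0.082 -0.123  1.747  0.219  1.372  0.577] 0.0
60 -20 [0.496 0.166 0.207] [ 0.368  0.272  1.238 -0.229  1.899  0.846] 0.0
60 -40 [0.514 0.198 0.22 ] [ 0.477  0.588  0.9   -0.45   2.217  0.831] 0.0
60 -60 [0.536 0.236 0.22 ] [ 0.55   0.957  0.501 -0.788  2.519  0.621] 0.0
60 -70 [0.548 0.256 0.213] [ 0.574  1.158  0.269 -1.06   2.631  0.388] 0.0344
75 15 [0.515 0.121 0.154] [0.028 0.023 1.606 0.253 1.441 0.266] 0.0
75 -20 [0.524 0.154 0.207] [ 0.361  0.283  1.226 -0.292  1.831  0.576] 0.0
75 -40 [0.533 0.19  0.22 ] [ 0.506  0.54   0.966 -0.561  2.089  0.599] 0.0
75 -60 [0.545 0.
[... 867 characters left out ...]
, 235.2], 66), ([447.9, 245.4], 78), ([463.3, 247.0], 69), ([198.5, 249.6], 92), ([369.8, 251.2], 17), ([354.8, 257.4], 37), ([377.7, 267.2], 192), ([388.0, 257.2], 25), ([515.9, 314.7], 177), ([294.9, 314.2], 86), ([499.8, 342.2], 267), ([398.0, 376.9], 2018), ([452.3, 422.3], 2519), ([319.0, 429.6], 698), ([350.8, 449.3], 261), ([345.1, 471.3], 19)]
side [([107.8, 91.4], 5981), ([197.7, 185.3], 10131), ([293.0, 177.9], 87), ([79.7, 215.9], 721), ([365.2, 233.2], 791), ([346.5, 278.7], 5362), ([12.9, 257.0], 289), ([225.6, 269.3], 25), ([407.4, 322.3], 21), ([297.3, 331.9], 143), ([28.9, 345.0], 343), ([327.4, 343.8], 77), ([358.0, 375.6], 138)]
[ 0.54  -0.061  0.016] [ 0.54  -0.062  0.012]
```

The kinematic fit is exact (error 4 µm), and the lip is where predicted, so the scoop has not slipped in the grip. The stray lump is at about (0.540, -0.061), beside the mat. Now I'll carry the five to the pan.

Emit:
carry_out(rows="0 1 0.3 0 0 0 1;0 2 0.3 0 0 0 1;0 2.5 0.3 0 0 0 1;-0.2 3 0.3 0 0 0 1;-0.2 3 0.3 0 0 0 1;-0.2 3 0.3 0 0 -3 1;-0.2 3 0.3 0 0 -3 1;-0.2 3 0.3 0 0 -3 1;-0.2 3 0.2 0 0 -3 1;-0.2 3 0 0 0 -3 1")

```text
time_s: 13.1
eef_pos: [0.5287, -0.0107, 0.1496]
ee_rot: [0.76, 0.613, 0.168, -0.137]
force: [0.0, 0.4, -2.6]
width: 0.0191
grip_force: 60.3
```

Emit:
carry_out(rows="-0.3 3 0 0 0 -3 1;-0.3 3 0 0 0 0 1;-0.3 2.5 0 0 0 0 1;-0.3 2 0 0 0 0 1;-0.3 1.5 0 0 0 0 1;-0.1 0.8 0 0 0 0 1;0 0.4 0 0 0 0 1;0 0 0 0 0 0 1;0 0 0 0 0 0 1;0 0 0 0 0 0 1")

```text
time_s: 14.35
eef_pos: [0.5133, 0.1194, 0.1494]
ee_rot: [0.775, 0.593, 0.171, -0.133]
force: [-0.4, -0.0, -1.7]
width: 0.0189
grip_force: 60.3
```

```bash
python3 st.py; python3 - <<'E'
from kin import *
np.set_printoptions(precision=3,suppress=True)
o=robot.observe();M=R.from_quat(o['ee_rot']).as_matrix();p=o['eef_pos'];lip=p+.122*M[:,0]+.052*M[:,2];print('lip',lip)
# pan rim from hotplate/pan: dark->bright edges; rim circle fit in top image
im=cv2.imread('pics/top0.png'); g=cv2.GaussianBlur(cv2.cvtColor(im,6),(3,3),0)
c=cv2.HoughCircles(g[180:290,220:330],cv2.HOUGH_GRADIENT,1,5,param1=80,param2=12,minRadius=26,maxRadius=42)
for x,y,r in c[0][:4]: print(x+220,y+180,r,onz('top',(x+220,y+180),.108), onz('top',(x+220,y+180),.051))
print('expected r px rim', np.linalg.norm(proj('top',[[.554,.267,.108],[.554,.351,.108]])[0]-proj('top',[.554,.351,.108])[0]),proj('top',[[.554,.267,.108],[.554,.267,.051]]))
hd=np.degrees(np.arctan2(M[1,0],M[0,0])); print('hd',hd)
# plan
pos0=p;th0=np.degrees(np.arcsin(M[2,0]));prev=(p,th0); tgt=[(lip+(np.array([.549,.248,0])-lip)*[1,1,0]*k/4+[0,0,dz],t) for k,dz,t in((1,0.0,15),(2,.0,5),(3,0,-5),(4,0,-15),(4,-.01,-25),(4,-.02,-35),(4,-.03,-45),(4,-.04,-55),(4,-.045,-63))]
q=o['joint_positions']
for l,t in tgt:
    pos,MM=tool(l,hd,t); q,e=ik(pos,MM,q); print((pos-prev[0])*100,t-prev[1],e.round(4),q); prev=(pos,t)
E
```

```text
t 14.35 tcp [0.5133 0.1194 0.1494] y-yaw -15.135629902456863 z [ 0.1079  0.4092 -0.906 ] x [0.2378 0.8743 0.4232] q [-0.0668 -0.0035  1.6756  0.4354  1.3983  0.1376] w 0.01892414486097198 f [-0.3748 -0.0233 -1.681 ]
lip [0.548 0.247 0.154]
272.5 227.5 31.5 [0.556 0.27  0.108] [0.566 0.275 0.051]
282.5 234.5 36.8 [0.539 0.243 0.108] [0.547 0.247 0.051]
275.5 233.5 29.2 [0.541 0.261 0.108] [0.549 0.266 0.051]
275.5 238.5 41.4 [0.528 0.261 0.108] [0.536 0.266 0.051]
expected r px rim 32.26459290285577 [[273.476 228.424]
 [275.213 231.83 ]]
hd 74.78487375170563
[0.043 0.141 2.317] -10.035686001595398 0.0 [0.028 0.005 1.585 0.251 1.477 0.279]
[0.165 0.522 2.252] -10 0.0 [0.127 0.05  1.478 0.081 1.581 0.395]
[0.265 0.892 2.127] -10 0.0 [ 0.226  0.122  1.359 -0.078  1.702  0.483]
[0.358 1.235 1.937] -10 0.0 [ 0.319  0.217  1.231 -0.225  1.834  0.541]
[0.414 1.524 0.688] -10 0.0 [ 0.402  0.332  1.113 -0.366  1.953  0.574]
[0.485 1.783 0.388] -10 0.0 [ 0.474  0.462  0.989 -0.505  2.074  0.579]
[0.541 1.989 0.046] -10 0.0 [ 0.535  0.605  0.857 -0.65   2.191  0.553]
[ 0.58   2.134 -0.327] -10 0.0 [ 0.585  0.758  0.717 -0.812  2.302  0.491]
[ 0.481  1.768 -0.245] -8 0.0 [ 0.618  0.886  0.594 -0.967  2.384  0.402]
```

Emit:
carry_out(rows="0.04 0.14 2.2 -9.65 2.62 0 1;0.16 0.52 2 -9.65 2.62 0 1;0.26 0.89 1.8 -9.65 2.62 0 1;0.36 1.23 1.6 -9.65 2.62 0 1;0.2 0.76 0.3 -4.82 1.31 0 1;0.2 0.76 0.3 -4.82 1.31 0 1;0.24 0.89 0.2 -4.82 1.31 0 1;0.24 0.89 0.2 -4.82 1.31 0 1;0.27 1 0 -4.82 1.31 0 1;0.27 1 0 -4.82 1.31 0 1")

```text
time_s: 15.6
eef_pos: [0.5359, 0.201, 0.2354]
ee_rot: [0.734, 0.561, -0.305, 0.231]
force: [0.5, -1.1, -1.5]
width: 0.0191
grip_force: 60.5
```

Emit:
carry_out(rows="0.29 1.07 -0.16 -4.82 1.31 0 1;0.29 1.07 -0.16 -4.82 1.31 0 1;0.24 0.88 -0.12 -3.86 1.05 0 1;0.24 0.88 -0.12 -3.86 1.05 0 1;0 0 0 0 0 0 1;0 0 0.3 0 0 0 1;0 0 -0.3 0 0 0 1;0 0 0.3 0 0 0 1;0 0 -0.3 0 0 0 1;0 0 0 0 0 0 1")

```text
time_s: 16.85
eef_pos: [0.5461, 0.2394, 0.2295]
ee_rot: [0.678, 0.518, -0.416, 0.316]
force: [-0.4, 0.9, -1.3]
width: 0.0194
grip_force: 60.5
```

```bash
python3 st.py; cat > wax.py <<'E'
from h import *
from plant import robot
def wax(n):
    im=grab_frame(n)[:,:,::-1].copy(); hs=cv2.cvtColor(im,cv2.COLOR_BGR2HSV)
    m=cv2.inRange(hs,(18,40,170),(32,140,255)); k,_,s,ct=cv2.connectedComponentsWithStats(m); 
    return im,[(np.round(ct[i],1).tolist(),int(s[i,4])) for i in range(1,k) if s[i,4]>8]
if __name__=='__main__':
  reg={'pan':(235,190,320,275),'mat':(330,180,420,285),'tub':(420,215,515,270)}
  im,l=wax('top')
  for r,(a,b,c,d) in reg.items(): print('top',r,[x for x in l if a<x[0][0]<c and b<x[0][1]<d])
  reg={'pan':(275,185,375,260),'mat':(270,260,420,350),'tub':(290,350,415,480)}
  im,l=wax('side')
  for r,(a,b,c,d) in reg.items(): print('side',r,[x for x in l if a<x[0][0]<c and b<x[0][1]<d])
E
python3 wax.py; python3 - <<'E'
from h import *
im=cv2.imread('pics/top5.png' if 0 else 'pics/t5.png');print(cv2.cvtColor(im,cv2.COLOR_BGR2HSV)[236:248,388:402].reshape(12,14,3)[::3,::2].tolist())
E
```

```text
t 16.85 tcp [0.5461 0.2394 0.2295] y-yaw -15.357380763866196 z [-0.2368 -0.8584 -0.4551] x [ 0.1186  0.4394 -0.8905] q [ 0.6173  0.8926  0.6069 -0.9473  2.3755  0.4263] w 0.019388210422975723 f [-0.3821  0.8864 -1.3225]
top pan []
top mat [([359.6, 192.1], 57), ([348.5, 195.5], 27), ([369.9, 203.9], 18), ([388.3, 201.1], 9), ([356.1, 202.0], 11), ([359.9, 208.3], 25), ([378.6, 206.7], 11), ([370.8, 212.4], 9), ([385.7, 214.8], 35), ([360.1, 216.5], 19), ([350.6, 223.5], 20), ([373.2, 229.4], 38), ([361.4, 229.5], 15), ([382.5, 231.9], 15), ([353.3, 237.5], 11), ([366.7, 240.0], 21), ([393.5, 240.7], 50), ([384.6, 241.8], 9), ([360.3, 248.5], 59), ([348.4, 251.5], 30), ([356.8, 258.4], 11), ([370.0, 261.4], 20), ([389.2, 257.9], 12), ([360.8, 265.1], 29), ([371.5, 269.4], 12), ([386.0, 271.9], 38), ([360.1, 272.8], 16)]
top tub []
side pan [([341.1, 218.6], 44), ([304.4, 217.4], 14), ([326.7, 218.5], 15), ([318.0, 244.3], 659), ([360.7, 252.9], 42), ([306.6, 257.5], 29)]
side mat [([385.0, 288.4], 49), ([393.3, 297.5], 83), ([312.3, 295.8], 60), ([349.6, 294.6], 30), ([378.9, 295.4], 
[... 348 characters left out ...]
8.5], 85), ([338.1, 327.5], 219), ([300.9, 324.5], 31), ([371.0, 323.6], 59), ([390.1, 323.4], 29), ([381.1, 323.6], 14), ([406.1, 323.5], 16), ([357.8, 327.0], 16), ([292.5, 332.1], 59), ([311.9, 332.3], 35), ([348.6, 330.2], 13), ([303.2, 332.0], 16)]
side tub []
[[[18, 124, 175], [21, 114, 175], [27, 24, 115], [23, 36, 129], [30, 24, 136], [28, 26, 139], [25, 20, 137]], [[14, 135, 170], [17, 115, 151], [26, 71, 175], [33, 57, 183], [25, 75, 177], [19, 87, 146], [28, 26, 137]], [[17, 122, 151], [26, 74, 176], [35, 46, 184], [34, 57, 182], [25, 76, 174], [25, 76, 175], [22, 64, 103]], [[16, 136, 157], [21, 88, 166], [28, 70, 178], [25, 73, 177], [20, 89, 123], [19, 80, 118], [30, 22, 115]]]
```

The wrist force suggests the scoop is empty after the pour. Before moving I'll locate the stray lump from both views, check the hotplate's face, and plan the retreat and recovery. The recovery starts with a steep scoop behind the lump, clear of the tub, then pushes the lump over the mat against the hotplate.

```bash
python3 - <<'E'
from kin import *
np.set_printoptions(precision=3,suppress=True)
im=cv2.imread('pics/s5.png')
print('proj lump side',proj('side',[.54,-.061,.014]),'mat edge',proj('side',[.54,-.0535,.004]))
print(tri((338.1,327.5),(393.8,241.5)))
# hotplate face: column profile in first side picture under plate centre
g=cv2.imread('pics/side0.png')
for x in(300,330,355): print(x,[(y,g[y,x].tolist()) for y in range(236,274,2)])
for z in(0,.02,.045,.051): print(z,proj('side',[[.454,.167,z],[.554,.167,z],[.654,.167,z]]).ravel())
o=robot.observe();q=o['joint_positions'];prev=(o['eef_pos'],-63)
for hd,th,lip in((75,-63,(.549,.248,.2)),(90,-55,(.543,.08,.15)),(90,-50,(.541,-.086,.07)),(90,-50,(.541,-.086,.008)),(90,-50,(.541,-.02,.008)),(90,-20,(.541,.06,.008)),(90,-6,(.541,.1,.0015)),(90,-6,(.541,.16,.0015)),(90,15,(.541,.155,.04))):
    pos,M=tool(lip,hd,th);q,e=ik(pos,M,q);print(hd,th,pos,(pos-prev[0])*100,th-prev[1],q,round(e,4));prev=(pos,th)
E
```

```text
proj lump side [[335.652 330.917]] mat edge [[335.214 332.036]]
(array([ 0.543, -0.059,  0.02 ]), np.float64(0.004751207710959032))
300 [(236, [93, 100, 104]), (238, [90, 98, 104]), (240, [90, 97, 102]), (242, [68, 75, 76]), (244, [148, 170, 178]), (246, [152, 172, 181]), (248, [151, 172, 181]), (250, [151, 172, 180]), (252, [229, 238, 234]), (254, [239, 244, 241]), (256, [224, 238, 241]), (258, [141, 159, 168]), (260, [132, 152, 159]), (262, [129, 148, 155]), (264, [125, 142, 150]), (266, [124, 142, 149]), (268, [92, 103, 104]), (270, [91, 100, 99]), (272, [91, 100, 98])]
330 [(236, [98, 106, 113]), (238, [96, 106, 111]), (240, [93, 101, 106]), (242, [97, 106, 111]), (244, [94, 103, 108]), (246, [82, 91, 93]), (248, [153, 174, 183]), (250, [154, 173, 181]), (252, [157, 179, 187]), (254, [156, 178, 186]), (256, [133, 152, 158]), (258, [132, 149, 158]), (260, [128, 147, 155]), (262, [128, 145, 152]), (264, [99, 113, 116]), (266, [91, 102, 100]), (268, [92, 102, 101]), (270, [92, 101, 100]), (272, [89, 98, 98])]
355 [(236, [151, 171, 180]), (238, [150, 171, 179]), (240, [150, 170, 179]
[... 799 characters left out ...]
.24 ] 0.0
90 -50 [ 0.541 -0.125  0.197] [ -0.2   -17.721  -8.288] 5 [ 0.098  0.202  1.51  -0.867  1.554  0.171] 0.0
90 -50 [ 0.541 -0.125  0.135] [ 0.   0.  -6.2] 0 [ 0.098  0.274  1.559 -0.872  1.477  0.263] 0.0
90 -50 [ 0.541 -0.059  0.135] [0.  6.6 0. ] 0 [ 0.215  0.312  1.513 -0.846  1.568  0.331] 0.0
90 -20 [ 0.541 -0.037  0.099] [ 0.     2.173 -3.629] 30 [ 0.041  0.207  1.537 -0.353  1.423  0.098] 0.0
90 -6 [ 0.541 -0.016  0.066] [ 0.     2.096 -3.262] 14 [-0.043  0.218  1.56  -0.107  1.36  -0.021] 0.0
90 -6 [0.541 0.044 0.066] [0. 6. 0.] 0 [ 0.067  0.231  1.546 -0.107  1.374  0.089] 0.0
90 15 [0.541 0.024 0.059] [ 0.    -2.041 -0.732] 21 [-0.158  0.242  1.565  0.263  1.383 -0.214] 0.0
```

Emit:
carry_out(rows="0 0 3 3.86 -1.05 0 1;0 0 3 3.86 -1.05 0 1;0 -2 0 4.8 -1.2 0 1;0 -4.2 0 0 0 2 1;0 -4.2 -1 0 0 2 1;0 -4.2 -1 0 0 2 1;-0.1 -4.2 -1 0 0 2 1;-0.1 -4.2 -1 0 0 2 1;-0.1 -4.2 -1 0 0 2 1;-0.1 -4.2 -1 0 0 3 1")

```text
time_s: 18.2
eef_pos: [0.542, -0.0758, 0.2296]
ee_rot: [0.642, 0.64, -0.301, 0.297]
force: [0.4, 0.0, -1.1]
width: 0.0191
grip_force: 60.5
```

```bash
python3 st.py; cat > plan.py <<'E'
from kin import *
np.set_printoptions(precision=2,suppress=True)
def plan(wps):
    o=robot.observe();q=o['joint_positions'];p=o['eef_pos'];M=R.from_quat(o['ee_rot']).as_matrix()
    print('lip',(p+.122*M[:,0]+.052*M[:,2]).round(4),'th',np.degrees(np.arcsin(M[2,0])).round(1),'hd',np.degrees(np.arctan2(M[1,0],M[0,0])).round(1),'f',o['force'])
    for hd,th,lip in wps:
        pos,N=tool(lip,hd,th);q,e=ik(pos,N,q)
        print(hd,th,lip,'d cm',(pos-p)*100,'rv',np.degrees(R.from_matrix(N@M.T).as_rotvec()),'ik',e.round(3));p,M=pos,N
E
python3 - <<'E'
from plan import *
plan([(90,-50,(.541,-.088,.05)),(90,-50,(.541,-.088,.008))])
E
python3 wax.py | grep -v 'mat'
```

```text
t 18.2 tcp [ 0.542  -0.0758  0.2296] y-yaw -0.23877126365892737 z [-0.0058 -0.7656 -0.6433] x [-0.0004  0.6433 -0.7656] q [ 0.1842  0.2073  1.4357 -0.8562  1.6701  0.1741] w 0.019107650891809613 f [ 0.3715  0.028  -1.0932]
lip [ 0.54 -0.04  0.1 ] th -50.0 hd 90.0 f [ 0.37  0.03 -1.09]
90 -50 (0.541, -0.088, 0.05) d cm [-0.1  -5.08 -5.27] rv [-0.04 -0.23  0.24] ik 0.0
90 -50 (0.541, -0.088, 0.008) d cm [ 0.   0.  -4.2] rv [0. 0. 0.] ik 0.0
top pan [([272.4, 213.9], 54), ([254.0, 219.0], 36), ([265.9, 224.2], 46), ([251.1, 237.7], 37), ([260.1, 244.1], 45)]
top tub []
side pan [([312.5, 206.8], 42), ([331.1, 213.5], 49), ([301.7, 216.1], 22), ([353.4, 239.9], 109), ([289.5, 237.2], 13), ([304.3, 248.1], 119), ([321.8, 250.4], 25), ([362.7, 253.5], 47), ([348.1, 254.0], 24), ([312.9, 257.5], 58)]
side tub []
```

All five lumps show in the pan. Now I'll lower the scoop behind the stray lump.

Emit:
carry_out(rows="0 -2.5 0 0 0 0 1;0 -2.4 0 0 0 0 1;0 0 -2 0 0 0 1;0 0 -2 0 0 0 1;0 0 -2 0 0 0 1;0 0 -2 0 0 0 1;0 0 -1 0 0 0 1;0 0 -0.2 0 0 0 1;0 0 0 0 0 0 1;0 0.6 0 0 0 0 1")

```text
time_s: 19.55
eef_pos: [0.5424, -0.1177, 0.1387]
ee_rot: [0.643, 0.639, -0.301, 0.297]
force: [-0.8, 0.1, -0.9]
width: 0.019
grip_force: 60.5
```

```bash
python3 - <<'E'
from plan import *
plan([(90,-50,(.541,-.04,.008)),(90,-30,(.541,.02,.008)),(90,-12,(.541,.07,.008))])
from wax import wax
for n in('top','side'):
    im,l=wax(n); cv2.imwrite(f'pics/{n}6.png',im)
    c=(394,241) if n=='top' else (337,329)
    print(n,[x for x in l if abs(x[0][0]-c[0])<25 and abs(x[0][1]-c[1])<15])
E
```

```text
lip [ 0.54 -0.08  0.01] th -50.0 hd 89.8 f [-0.79  0.06 -0.88]
90 -50 (0.541, -0.04, 0.008) d cm [-0.14  3.91 -0.38] rv [-0.01 -0.16  0.37] ik 0.0
90 -30 (0.541, 0.02, 0.008) d cm [ 0.    1.89 -2.08] rv [20. -0.  0.] ik 0.0
90 -12 (0.541, 0.07, 0.008) d cm [ 0.    2.11 -2.98] rv [18. -0. -0.] ik 0.0
top []
side []
```

Emit:
carry_out(rows="0 0.2 -0.25 0 0 0 1;0 0.5 0 0 0 0 1;0 0.6 0 0 0 0 1;0 0.6 0 0 0 0 1;0 0.6 0 0 0 0 1;0 0.6 0 0 0 0 1;0 0.6 0 0 0 0 1;0 0.6 0 0 0 0 1;0 0.6 0 0 0 0 1;0 0.3 0 0 0 0 1")

```text
time_s: 20.9
eef_pos: [0.5422, -0.065, 0.1353]
ee_rot: [0.642, 0.64, -0.301, 0.297]
force: [0.2, -0.2, -0.9]
width: 0.019
grip_force: 60.5
```

```bash
cat > find.py <<'E'
from plan import *
def cands(n,V=60):
    im=grab_frame(n)[:,:,::-1].copy(); hs=cv2.cvtColor(im,cv2.COLOR_BGR2HSV)
    m=cv2.inRange(hs,(19,42,V),(36,105,255)); m=cv2.morphologyEx(m,cv2.MORPH_OPEN,np.ones((3,3),np.uint8)); k,_,s,ct=cv2.connectedComponentsWithStats(m)
    return im,[(ct[i].round(1).tolist(),int(s[i,4])) for i in range(1,k) if s[i,4]>12]
def look(box_t=(310,170,440,300),box_s=(270,230,420,360),tag=''):
    for n,b in(('top',box_t),('side',box_s)):
        im,l=cands(n); cv2.imwrite(f'pics/{n}_{tag}.png',im)
        for c,a in l:
            if b[0]<c[0]<b[2] and b[1]<c[1]<b[3]: print(n,c,a,onz(n,c,.017))
E
python3 - <<'E'
from find import *
plan([]); look(tag='7')
E
```

```text
lip [ 0.54 -0.03  0.01] th -50.0 hd 90.0 f [ 0.17 -0.23 -0.95]
top [319.0, 209.4] 69 [0.63 0.15 0.02]
top [311.5, 207.5] 16 [0.63 0.17 0.02]
top [311.6, 215.8] 30 [0.61 0.17 0.02]
top [323.6, 224.2] 173 [0.58 0.14 0.02]
top [344.2, 227.2] 63 [0.58 0.08 0.02]
top [310.9, 226.5] 23 [0.58 0.17 0.02]
top [352.6, 230.6] 24 [0.57 0.06 0.02]
top [331.4, 233.0] 33 [0.56 0.11 0.02]
top [343.4, 238.1] 25 [0.55 0.08 0.02]
top [323.4, 244.1] 72 [0.53 0.14 0.02]
top [354.5, 243.4] 27 [0.53 0.05 0.02]
top [382.8, 242.3] 18 [ 0.54 -0.03  0.02]
top [349.4, 253.7] 56 [0.5  0.06 0.02]
top [326.6, 259.6] 140 [0.49 0.13 0.02]
top [313.7, 257.5] 81 [0.49 0.16 0.02]
top [339.0, 253.5] 16 [0.5  0.09 0.02]
top [332.6, 260.9] 17 [0.48 0.11 0.02]
top [345.6, 264.8] 40 [0.47 0.07 0.02]
top [336.4, 270.2] 66 [0.46 0.1  0.02]
top [325.3, 275.0] 29 [0.44 0.13 0.02]
top [313.8, 278.2] 25 [0.43 0.16 0.02]
top [350.5, 279.5] 18 [0.43 0.06 0.02]
top [320.6, 282.1] 17 [0.42 0.14 0.02]
top [335.7, 285.3] 72 [0.42 0.1  0.02]
top [320.2, 294.8] 97 [0.39 0.14 0.02]
top [327.5, 292.5] 20 [0.4  0.12 0.02]
top [339.6, 295.3] 26 [0.39 0.09 0.02]
top [355.0, 297.0] 15 [0.39 0.05 0.02]
```

```bash
python3 - <<'E'
from plan import *
plan([(90,-38,(.541,-.015,.0075)),(90,-26,(.541,-.002,.0075)),(90,-12,(.541,.011,.0065))])
E
```

```text
lip [ 0.54 -0.03  0.01] th -50.0 hd 90.0 f [-0.34  0.21 -1.45]
90 -38 (0.541, -0.015, 0.0075) d cm [-0.13 -1.4  -1.17] rv [11.97 -0.27  0.27] ik 0.0
90 -26 (0.541, -0.002, 0.0075) d cm [ 0.   -0.97 -1.59] rv [12. -0. -0.] ik 0.0
90 -12 (0.541, 0.011, 0.0065) d cm [ 0.   -0.87 -2.5 ] rv [14. -0.  0.] ik 0.0
```

Emit:
carry_out(rows="0 -0.47 -0.39 4 0 0 1;0 -0.47 -0.39 4 0 0 1;0 -0.46 -0.39 4 0 0 1;0 -0.32 -0.53 4 0 0 1;0 -0.32 -0.53 4 0 0 1;0 -0.33 -0.53 4 0 0 1;0 -0.29 -0.82 4.6 0 0 1;0 -0.29 -0.83 4.7 0 0 1;0 -0.29 -0.84 4.7 0 0 1;0 0 0 0 0 0 1")

```text
time_s: 22.25
eef_pos: [0.5457, -0.1023, 0.0889]
ee_rot: [0.705, 0.701, -0.074, 0.077]
force: [2.7, -10.3, 17.0]
width: 0.0189
grip_force: 63.3
```

```bash
python3 - <<'E'
from find import *
plan([])
im=grab_frame('top')[:,:,::-1].copy(); cv2.imwrite('pics/top8.png',im); cv2.imwrite('pics/side8.png',grab_frame('side')[:,:,::-1])
print(proj('top',[[.491,.009,.007],[.589,.009,.007],[.491,-.08,.01],[.589,-.08,.02]]))
h=cv2.cvtColor(im,cv2.COLOR_BGR2HSV)
for y in range(218,264,2): print(y,' '.join('%3d'%h[y,x,1] for x in range(346,400,2)))
E
```

```text
lip [0.55 0.01 0.01] th -12.3 hd 89.6 f [  2.72 -10.3   16.95]
[[368.7  259.21]
 [369.11 224.35]
 [400.83 259.89]
 [401.49 224.42]]
218 133 132 139 134 137 131 132 120 122 136 137 133 139 132 124  93  68  62  59  62  61  66  58  65  61  59  62
220 136 139 138 134 123 127 135 128 133 132 134 130 131 132 125 117  29  59  62  60  56  71  61  63  61  63  65
222 138 128 110 124 137 125 135 136 124 131 134 133 127 135  67  18  39  65  61  63  64  73  62  59  63  62  62
224 128 136 106 121 132 128 138 125 134 124 130 135 128 138  69  18  57  63  61  65  63  58  66  64  61  62  61
226 138 136 132 126 132 136 130 137 141 128 127 128 110 105  69  20  54  63  59  61  53  65  64  62  65  65  62
228 136 136 131 129 132 138 131 126 131 129 129 123  78  62  82  80  65  61  60  65  54  68  62  67  59  63  64
230 136 131 131 124 128 129 124 123 125 125 128  97  68  61  61  47  61  64  61  60  58  73  64  64  61  62  61
232 136 141 137 123 121 132 134 136 125 130 128 122  81  54  64  56  60  61  64  65  65  58  65  60  60  62  63
234 140 130 139 134 124 130 134 124 138 130 128 136  93  72  80  81  63 
[... 907 characters left out ...]
  72  11  11  14  14  13   7
252 124 137 117 130 125 134 130 129 117 132 142 139 129 134  65  59  64  63  65  72  40   8  13  11  13  14   9
254 128 128 130 140 129 137 128 118 117 135 139 128 133 137  76  59  66  60  59  67  17  11  11  11  14  14  11
256 119 119 131 128 134 131 138 130 130 138 136 140 130 136  69  60  64  62  63  70 120 120 102  43  24  21  20
258 131 134 135 124 133 115 122 137 120 132 137 130 131 126  67  63  64  65  60  57 105 114 113  27  23  25  23
260 131 128 137 129 140 126 130 137 127 139 139 130 112 132  61  66  65  60  63  62  59  62  63  65  61  57  55
262 137 134 137 129 134 133 127 133 120 125 137 133 118 120  60  63  63  60  67  64  63  62  59  66  63  62  61
```

The wrist shows 17 N and the lip edge sits about 13 mm back from the prediction, so the scoop has probably slipped a few degrees nose-down in the grip. I'll lift clear and measure the real scoop attitude.

Emit:
carry_out(rows="0 0 0.7 0 0 0 1;0 -0.3 0.7 0 0 0 1;0 -0.5 0.8 0 0 0 1;0 -0.5 0.8 0 0 0 1;0 -0.5 0.8 0 0 0 1;0 -0.5 0.8 0 0 0 1;0 -0.5 0.8 0 0 0 1;0 0 0 0 0 0 1;0 0 0 0 0 0 1;0 0 0 0 0 0 1")

```text
time_s: 23.6
eef_pos: [0.542, -0.1257, 0.1364]
ee_rot: [0.704, 0.703, -0.076, 0.071]
force: [-0.2, -0.3, -1.3]
width: 0.019
grip_force: 61.1
```

```bash
python3 - <<'E'
from find import *
plan([])
o=robot.observe();M=R.from_quat(o['ee_rot']).as_matrix();p=o['eef_pos']
T=grab_frame('top')[:,:,::-1].copy();S=grab_frame('side')[:,:,::-1].copy();cv2.imwrite('pics/top9.png',T);cv2.imwrite('pics/side9.png',S)
w=lambda v:p+M@np.array(v)
# scoop pts in tool frame (x fwd, z down; tool y): grip 18 mm behind TCP
for d in(0,-4,-8):
    rr=R.from_euler('y',-d,degrees=True).as_matrix()  # nose-down by |d|
    for sgn in (1,):
        pts=[(.122,.049,.069),(.122,-.049,.069),(-.068,.01,-.012),(-.068,-.01,-.012)]
        P3=[w(rr@np.array(a)+[0,0,-.018]) for a in pts]; print(d,np.round(P3,3).tolist()); print(' top',proj('top',P3).round(1).tolist(),'side',proj('side',P3).round(1).tolist())
h=cv2.cvtColor(T,cv2.COLOR_BGR2HSV)
for y in range(216,264,3): print(y,' '.join('%3d'%h[y,x,1] for x in range(362,400)))
h=cv2.cvtColor(S,cv2.COLOR_BGR2HSV)
print('side hue/sat wood')
m=cv2.inRange(h,(8,110,60),(20,255,255))
for y in range(325,420,3): print(y,''.join('#' if m[y,x] else '.' for x in range(300,400)))
E
```

```text
lip [ 0.54 -0.02  0.06] th -12.0 hd 90.0 f [-0.2  -0.28 -1.31]
0 [[0.591, -0.017, 0.061], [0.493, -0.017, 0.062], [0.552, -0.186, 0.18], [0.532, -0.186, 0.18]]
 top [[380.7, 220.6], [380.4, 256.8], [454.5, 229.3], [454.6, 237.3]] side [[357.6, 296.5], [309.0, 300.5], [351.8, 308.0], [339.8, 309.0]]
-4 [[0.591, -0.011, 0.068], [0.493, -0.011, 0.069], [0.552, -0.188, 0.175], [0.532, -0.188, 0.175]]
 top [[378.8, 220.1], [378.4, 256.4], [454.7, 229.7], [454.8, 237.6]] side [[357.2, 291.6], [308.6, 295.6], [351.9, 310.7], [340.0, 311.7]]
-8 [[0.591, -0.005, 0.076], [0.493, -0.005, 0.077], [0.552, -0.189, 0.171], [0.532, -0.189, 0.171]]
 top [[377.0, 219.4], [376.7, 256.0], [454.7, 230.0], [454.8, 237.9]] side [[356.8, 286.8], [308.2, 290.8], [352.0, 313.3], [340.1, 314.4]]
216 126 131 137 134 132 124 125 135 129 132 134 137 140 134 137 140 132 134 138 134 125 116 113 115 112 118 123 116 121  92 110  64  54  59  59  60  61  59
219 131 137 138 136 134 137 130 128 134 135 136 133 128 127 136 133 125 128 131 128 138 133 134 137 133 133 104  57  39  23  38  48  57  59  60  60  63  61
222 122 
[... 4853 characters left out ...]
......................................................................
403 ....................................................................................................
406 ....................................................................................................
409 ....................................................................................................
412 ....................................................................................................
415 ....................................................................................................
418 ....................................................................................................
```

The scoop is now about 5° nose-down in the grip and 3 mm back; the image and the contact height agree on this. I'll put the offset into the tool model, locate the lump on the mat and plan the push to the hotplate.

```bash
cat >> kin.py <<'E'
DEL=5.
def axes(hd,th):
    h,t=np.radians([hd,th]); f=np.array([np.cos(h),np.sin(h),0]);z=np.array([0,0,1.])
    return np.cos(t)*f+np.sin(t)*z,-np.sin(t)*f+np.cos(t)*z
def tool(lip,hd,th):  # true scoop pitch th
    x,u=axes(hd,th); xc,uc=axes(hd,th+DEL)
    return np.array(lip)-.119*x+.070*u-.018*uc, np.stack([xc,np.cross(-uc,xc),-uc],1)
def lipof(p,M):
    uc=-M[:,2];xc=M[:,0]; c,s=np.cos(np.radians(DEL)),np.sin(np.radians(DEL)); x=c*xc-s*uc;u=c*uc+s*xc
    return p+.018*uc+.119*x-.070*u
E
sed -i "s/print('lip',(p+.122\*M\[:,0\]+.052\*M\[:,2\]).round(4),'th',np.degrees(np.arcsin(M\[2,0\])).round(1)/print('lip',lipof(p,M).round(4),'true th',(np.degrees(np.arcsin(M[2,0]))-DEL).round(1)/" plan.py
python3 - <<'E'
from plan import *
T=cv2.imread('pics/top9.png');h=cv2.cvtColor(T,cv2.COLOR_BGR2HSV)
for y in range(222,250,2): print(y,' '.join('%3d'%h[y,x,1] for x in range(344,372)))
m=np.zeros(h.shape[:2],np.uint8);m[224:248,348:374]=(h[224:248,348:374,1]<95)
ys,xs=np.nonzero(m);c=(xs.mean(),ys.mean());print(c,len(xs),onz('top',c,.018),onz('top',(xs.min(),c[1]),.018),onz('top',(xs.max(),c[1]),.018))
plan([(90,-6,(.545,-.012,.04)),(90,-6,(.545,-.012,.006)),(90,-6,(.545,.085,.006)),(90,-6,(.545,.095,.0015)),(90,-6,(.545,.160,.0015))])
# hotplate near edge in top0
g=cv2.imread('pics/top0.png')
for y in(215,240,255): print(y,[int(g[y,x].mean()) for x in range(306,322)], onz('top',(313,y),.033))
E
```

```text
222  26 108 138 130 127 116 110 113 122 134 136 132 125 132 134 140 131 123 122 127 131 130 129 134 130 126 128 131
224  29  99 128 133 127 116 111 113 119 126 133 130 126 133 137 126 120 129 132 131 128 128 134 130 132 135 136 134
226  22 102 137 141 132 124 131 128 125 125 131 134 137 132 130 134 134 136 140 136 129 128 132 124 128 137 140 137
228  23 107 135 135 137 128 130 128 130 139 131 133 131 135 129 129 125 130 133 128 127 127 132 133 134 126 126 127
230  20 114 131 128 134 134 130 127 125 131 133 128 125 129 123 114 105  99  95 102 118 129 129 125 120 124 122 123
232  24 111 137 137 137 137 138 133 125 119 123 128 128 127 109  81  67  63  67  75  87 118 138 127 128 134 131 124
234  22 106 138 135 134 129 139 138 134 125 126 133 133 109  86  68  51  40  50  64  81  93 117 135 130 134 139 139
236  22 107 134 140 135 140 139 139 131 126 125 124 105  78  64  62  63  56  40  52  66  85  99 135 134 135 138 141
238  26 108 132 137 136 135 135 125 118 121 126 121  93  73  56  38  43  62  66  65  76  90 107 141 133 138 137 140
240  26 108 136 134 137 138 134 133 133 129 124 128 109 
[... 666 characters left out ...]
true th -17.0 hd 90.0 f [ 0.26 -1.18 -0.74]
90 -6 (0.545, -0.012, 0.04) d cm [ 0.3   0.23 -3.24] rv [10.96 -0.43  0.06] ik 0.0
90 -6 (0.545, -0.012, 0.006) d cm [ 0.   0.  -3.4] rv [0. 0. 0.] ik 0.0
90 -6 (0.545, 0.085, 0.006) d cm [0.  9.7 0. ] rv [0. 0. 0.] ik 0.0
90 -6 (0.545, 0.095, 0.0015) d cm [ 0.    1.   -0.45] rv [0. 0. 0.] ik 0.0
90 -6 (0.545, 0.16, 0.0015) d cm [0.  6.5 0. ] rv [0. 0. 0.] ik 0.0
215 [138, 137, 139, 143, 144, 107, 80, 82, 82, 115, 133, 130, 131, 127, 130, 130] [0.61 0.17 0.03]
240 [134, 133, 134, 130, 111, 87, 78, 83, 88, 81, 82, 84, 80, 102, 125, 130] [0.54 0.16 0.03]
255 [177, 178, 177, 176, 154, 106, 75, 82, 81, 81, 111, 127, 124, 125, 127, 128] [0.5  0.16 0.03]
```

Emit:
carry_out(rows="0.1 0.1 -1 4 0 0 1;0.1 0.1 -1.2 4 0 0 1;0.1 0.1 -1.2 3 0 0 1;0 0 -1.2 0 0 0 1;0 0 -1.2 0 0 0 1;0 0 -0.6 0 0 0 1;0 0 -0.2 0 0 0 1;0 0 0 0 0 0 1;0 1 0 0 0 0 1;0 1 0 0 0 0 1")

```text
time_s: 24.95
eef_pos: [0.5453, -0.1021, 0.0712]
ee_rot: [0.707, 0.707, -0.008, 0.004]
force: [0.7, 0.9, -0.2]
width: 0.0189
grip_force: 61.0
```

```bash
python3 - <<'E'
from plan import *
plan([(90,-6,(.545,.085,.006)),(90,-6,(.545,.095,.0015)),(90,-6,(.545,.160,.0015))])
E
```

```text
lip [0.55 0.01 0.01] true th -6.0 hd 90.0 f [ 0.73  0.91 -0.15]
90 -6 (0.545, 0.085, 0.006) d cm [-0.03  7.57 -0.11] rv [-0.03 -0.37  0.03] ik 0.0
90 -6 (0.545, 0.095, 0.0015) d cm [ 0.    1.   -0.45] rv [0. 0. 0.] ik 0.0
90 -6 (0.545, 0.16, 0.0015) d cm [0.  6.5 0. ] rv [0. 0. 0.] ik 0.0
```

Emit:
carry_out(rows="0 0.7 -0.1 0 0 0 1;0 0.8 0 0 0 0 1;0 0.8 0 0 0 0 1;0 0.8 0 0 0 0 1;0 0.8 0 0 0 0 1;0 0.8 0 0 0 0 1;0 0.8 0 0 0 0 1;0 0.8 0 0 0 0 1;0 0.8 0 0 0 0 1;0 0.6 0 0 0 0 1")

```text
time_s: 26.2
eef_pos: [0.5451, -0.0253, 0.0697]
ee_rot: [0.707, 0.707, -0.009, 0.003]
force: [0.3, -0.1, -0.4]
width: 0.0186
grip_force: 61.0
```

```bash
python3 - <<'E'
from plan import *
plan([(90,-6,(.545,.095,.0015)),(90,-6,(.545,.160,.0015))])
T=grab_frame('top')[:,:,::-1].copy();S=grab_frame('side')[:,:,::-1].copy();cv2.imwrite('pics/top10.png',T);cv2.imwrite('pics/side10.png',S)
h=cv2.cvtColor(T,cv2.COLOR_BGR2HSV)
for y in range(214,264,3): print(y,' '.join('%3d'%h[y,x,1] for x in range(308,364,2)))
E
```

```text
lip [0.54 0.09 0.01] true th -6.0 hd 90.0 f [ 0.26 -0.1  -0.38]
90 -6 (0.545, 0.095, 0.0015) d cm [-0.01  0.9  -0.42] rv [-0.03 -0.41  0.02] ik 0.0
90 -6 (0.545, 0.16, 0.0015) d cm [0.  6.5 0. ] rv [0. 0. 0.] ik 0.0
214  43  22  24  24  27  25  24  26  23  26  25  19  21  28  24  26  24  24  26 137 128 134 135 130 132 131 112 133
217  43  44  19  26  28  20  24  22  26  24  27  26  22  24  25  24  21  24  21 130 134 129 126 134 137 128 129 119
220  42  38  28  23  15  21  22  24  24  24  21  22  26  23  23  26  26  27  24  66  36  35  41  45   6  10  14  12
223  36  39  25  27  21  22  25  23  27  23  23  23  22  24  24  23  21  17  18  18  10  20  17  14  14  18  12  17
226  41  40  27  23  21  22  19  23  23  23  26  25  23  23  19  23  25  15  17  14  13  17  14  13  13  14  17  16
229  42  41  23  27  21  20  19  21  23  26  24  24  27  23  24  26  22  18  13  16  13  13  11  11  13  11  14  14
232  39  38  19  22  29  24  27  24  25  23  26  22  25  22  45  44  25  15  14  15  11  13  11  13   9  13  13  15
235  40  43  25  23  22  22  24  21  25  23  23  25  27  77  56  63  86 
[... 387 characters left out ...]
   9
247  43  42  27  19  24  20  20  24  22  25  24  23  23  25  23  26  25   9  10   6   9   9   9   7   6   9   9  11
250  14  30  26  24  24  22  24  20  24  21  22  23  25  22  20  21  26   6   9   6   7   7   8   9   7   9   6  10
253  15  21  25  25  22  26  25  25  25  21  23  24  23  23  24  26  23   7   7   6   9   9   6   6   7   6   8   9
256  16  21  24  18  24  25  23  21  23  21  23  19  25  21  27  21  21  13  14 108 108 115 106 114  99 105  99 108
259  18  21  16  27  23  21  23  26  23  21  21  23  27  21  25  25  27  26  27 128 134 135 125 138 120 123 132 125
262  16  26  23  21  23  24  26  26  26  23  25  24  21  21  25  25  23  25  22 137 130 134 133 134 134 129 133 121
```

The lump is right at the lip, at top pixels (334–341, 232–245), and past the mat. I'll tilt slightly, lower to the counter and push on to the hotplate.

```bash
python3 - <<'E'
from plan import *
plan([(90,-10,(.545,.108,.0025)),(90,-10,(.545,.145,.0015)),(90,-10,(.545,.165,.0015))])
E
```

```text
lip [0.54 0.09 0.01] true th -6.0 hd 90.0 f [-0.67  0.42 -0.95]
90 -10 (0.545, 0.108, 0.0025) d cm [-0.01  2.66  0.44] rv [-4.04 -0.41  0.  ] ik 0.0
90 -10 (0.545, 0.145, 0.0015) d cm [ 0.   3.7 -0.1] rv [0. 0. 0.] ik 0.0
90 -10 (0.545, 0.165, 0.0015) d cm [0. 2. 0.] rv [0. 0. 0.] ik 0.0
```

Emit:
carry_out(rows="0 0.7 0.1 -1 0 0 1;0 0.7 0.1 -1 0 0 1;0 0.6 0.12 -1 0 0 1;0 0.66 0.12 -1 0 0 1;0 0.7 -0.05 0 0 0 1;0 0.8 -0.05 0 0 0 1;0 0.8 0 0 0 0 1;0 0.7 0 0 0 0 1;0 0.7 0 0 0 0 1;0 0 0 0 0 0 1")

```text
time_s: 27.55
eef_pos: [0.5452, 0.0383, 0.0732]
ee_rot: [0.706, 0.706, -0.033, 0.028]
force: [0.1, 1.2, -0.9]
width: 0.0193
grip_force: 61.2
```

```bash
cat > seet.py <<'E'
from plan import *
plan([])
T=grab_frame('top')[:,:,::-1].copy();h=cv2.cvtColor(T,cv2.COLOR_BGR2HSV)
import sys
x0=int(sys.argv[1]) if len(sys.argv)>1 else 300
for y in range(216,262,3): print(y,' '.join('%3d'%h[y,x,1] for x in range(x0,x0+56,2)))
E
python3 seet.py
```

```text
lip [0.54 0.14 0.  ] true th -10.0 hd 90.0 f [ 0.14  1.24 -0.92]
216  23  11  38  40  37  40  28  27  24  22  27  24  22  24 118  39  63  59  63  64  63  60  56  60  61  60  59  60
219  26  32  20  40  42  39  27  29  23  21  26  24  22  20 100  56  61  61  64  52  64  63  62  60  61  64  60  59
222  14  26  14  35  39  38  26  26  23  22  21  17  17  15 130  74  61  61  59  61  68  65  64  64  59  61  64  62
225  17  21  21  36  40  38  22  26  23  26  21  17  14  11  30 103  60  63  62  61  63  60  60  63  61  65  64  61
228  13  16  31  25  39  38  22  21  21  26  16  15  14  10  12 110  62  59  59  62  64  66  62  57  62  61  64  64
231  14  15  19  36  38  44  29  24  25  21  14  11  14   6  13  11  59  64  60  59  50  61  66  60  73  67  64  61
234  16  16   8  37  39  46  26  26  47  47  16  13  13   7  12  11  54  60  58  63  66  47  59  54  61  78  61  59
237  10  20  24  41  40  43  53  88  93  77  84  15  10   7  10  15  58  63  65  60  61  17  10  13   8 234  31  50
240  11  18  34  39  38  39  89  85  56  79  83  12  11   7   9   7  54  63  61  60  65  13   6  10   7  13  14  85
243  16  18  42  40  40  40  53  91  56  72  90  12  10   7   7   9  55  62  62  62  67   9   7   7   8  13   8 114
246  17  42  35  44  37  40  27  45  83  87  13  10   6   4   6   6  47  64  63  62  45   9   8   9   8  11   6  72
249  38  41  36  41  40  40  19  22  23  22   9   7   7   4   6   6  44  62  63  65  58  11   7   6   7  10   2 104
252  43  38  43  42   9  22  28  26  22  25   9   7   7   6   6   8  42  62  63  64  64   8   6   9   8   8   4  70
255  40  40  13  18  14  21  25  18  24  23  17   8  17  17  15  16  62  63  64  64  60  31  20  64  61  49  69 119
258  11   3  14  18  15  21  23  30  23  22  27  25  24  26  24  25  51  62  60  60  65  24  27 131 136 136 124 131
261  17  16  16  15  16  23  16  18  24  26  24  24  25  27  21  23  48  59  62  61  61  61  62  62  61  64  61  65
```

The lump is now against the hotplate (cols 312–320, face about 311). I'll push the lip under it slowly.

Emit:
carry_out(rows="0 0.3 0 0 0 0 1;0 0.3 0 0 0 0 1;0 0.3 0 0 0 0 1;0 0.3 0 0 0 0 1;0 0.3 0 0 0 0 1;0 0.3 0 0 0 0 1;0 0 0 0 0 0 1;0 0 0 0 0 0 1;0 0 0 0 0 0 1;0 0 0 0 0 0 1")

```text
time_s: 28.85
eef_pos: [0.5452, 0.0557, 0.0732]
ee_rot: [0.707, 0.706, -0.033, 0.028]
force: [0.1, 0.2, -1.2]
width: 0.0193
grip_force: 61.1
```

```bash
python3 seet.py 296
```

```text
lip [0.54 0.16 0.  ] true th -10.0 hd 90.0 f [ 0.1   0.17 -1.21]
216  13  26  30   7  34  43  39  39  19  24  25  18 107  36  61  61  62  61  56  57  59  58  57  60  62  61  59  60
219  16  16  24  31  19  40  41  40  29  21  23  19 125  32  63  63  60  61  66  61  65  61  63  63  63  63  61  63
222  17  18  14  29  10  35  42  40  22  24  30  13  85  41  61  60  60  63  60  60  63  63  62  66  63  63  57  63
225  19  16  16  26  19  37  40  41  18  29  32  13  39  66  59  63  63  56  65  64  62  59  62  64  63  63  66  63
228  12  14  14  18  36  22  41  40  25  26  32  30  13  78  63  61  61  58  90  62  61  65  64  65  61  65  62  65
231  10  14  15  16  21  38  39  40  25  23  29  28  11  16  59  59  63  62  58  58  62  60  66  62  62  63  61  66
234  14  13  14  16  10  38  42  41  36  56  54  35  11  11  53  63  63  61  68  76  66  65  63  64  63  65  66  52
237  11   9   8  19  25  40  41  41  85  90  82  88  42  11  57  61  59  64  57  15  13  10  12  14  75  50  52  69
240   8  10  10  20  33  38  37  36  83  91  41  83  67  15  51  62  61  62  51  17  13  10  10   8  14  13 159  78
243  10   7  16  20  40  41  40  40  92  92  72  90  42   9  45  63  61  62  62  12  10   4   7  10  10  10  74  30
246   9  10  13  42  42  39  44  41  30  75  80  49  10   7  35  61  61  65  63  15  11   6   8   6   8  14  16  40
249  13  13  39  39  39  41  39  39  26  28   7   7   6   6  28  60  62  62  64  17   7   7   7   7  10  11  20  17
252  30  40  39  39  39  40   9  22  25  26   9   7   4   7  24  63  64  64  64  19   4   6  10   7   7   6  47   7
255  37  39  41  41  11  15  15  21  25  26  10  15  17  22  30  64  62  62  56  67  36  29  27  27  28  80 139 129
258  37  38  13   3  15  15  16  22  32  22  23  22  23  23  31  59  60  63  62  81  25  26  24  23  23 127 140 134
261  11  15  18  15  18  17  16  25  22  26  24  23  24  23  23  62  64  63  61  65  56  59  60  64  62  63  58  68
```

Emit:
carry_out(rows="0 0.25 0 0 0 0 1;0 0.25 0 0 0 0 1;0 0.25 0 0 0 0 1;0 0.25 0 0 0 0 1;0 0.1 0 0 0 0 1;0 0 0 0 0 0 1;0 0 0 0 0 0 1;0 0 0 0 0 0 1;0 0 0 0 0 0 1;0 0 0 0 0 0 1")

```text
time_s: 30.15
eef_pos: [0.5452, 0.0667, 0.0732]
ee_rot: [0.707, 0.706, -0.033, 0.028]
force: [-0.4, 0.6, -0.6]
width: 0.019
grip_force: 61.1
```

```bash
python3 seet.py 296 | sed -n '1p;6,14p'; python3 -c "
from plan import *
plan([(90,-2,(.545,.17,.006)),(90,8,(.545,.168,.020)),(90,20,(.545,.166,.04)),(90,20,(.545,.150,.07))])"
```

```text
lip [0.54 0.17 0.  ] true th -10.0 hd 90.0 f [-0.43  0.61 -0.58]
228  11  15  15  16  31  29  42  43  30  32  68  51  61  63  61  57  60  62  62  64  62  65  64  67  60  65  63  63
231  11  14  14  11  19  36  41  42  32  30  29  53  61  61  60  64  73  62  63  65  63  66  64  67  67  72  59  67
234  13  15  13  15  10  40  40  38  26  53  59  52  60  61  60  63  70  67  67  67  68  72  60  67  60  65  59  59
237  10   9  10  19  26  39  40  40  92  88  73  73  63  63  62  61  56  14  13   8   9   5  20  51  47  66  73  52
240   9   8   9  14  36  42  38  38  81  93  39  54  61  62  62  61  65  11  11   9  10   9  10   9  45  39 170  85
243   7  11  16  18  41  43  37  41  80  79  61  84  65  62  62  61  51  11   9   7  10   7   9   9  18   8  17  49
246  10  14  18  42  41  41  41  43  33  63  78  46  60  64  60  62  56  12   9   8  10   9   6  14  51   7  21  15
249  13  14  36  41  40  41  39  40  37  26   7   7  53  62  61  62  65  11   8  10   8   9   4  12  26   7  20  16
252  26  37  40  42  39  38   8  24  31  27   8   9  47  63  65  60  71  10   8   7   8   8   6  11  34  18  20  17
lip [0.54 0.17 0.  ] true th -10.0 hd 90.0 f [ 0.5   0.28 -0.87]
90 -2 (0.545, 0.17, 0.006) d cm [-0.02 -1.23 -1.11] rv [ 7.97 -0.4   0.03] ik 0.0
90 8 (0.545, 0.168, 0.02) d cm [ 0.   -1.   -0.69] rv [10. -0.  0.] ik 0.0
90 20 (0.545, 0.166, 0.04) d cm [ 0.   -0.66 -0.65] rv [12. -0. -0.] ik 0.0
90 20 (0.545, 0.15, 0.07) d cm [ 0.  -1.6  3. ] rv [0. 0. 0.] ik 0.0
```

```bash
python3 - <<'E'
from plan import *
T=grab_frame('top')[:,:,::-1].copy();cv2.imwrite('pics/top11.png',T);S=grab_frame('side')[:,:,::-1].copy();cv2.imwrite('pics/side11.png',S)
for y in(222,230,240,249,251,253): print(y,[T[y,x].tolist() for x in range(306,322,1)])
o=robot.observe();M=R.from_quat(o['ee_rot']).as_matrix();l=lipof(o['eef_pos'],M);print(l,proj('top',[l,l+[-.049,0,.002],l+[.049,0,.002]]))
h=cv2.cvtColor(S,cv2.COLOR_BGR2HSV)
for y in range(255,300,3): print(y,' '.join('%3d'%h[y,x,2] for x in range(290,366,3)))
E
```

```text
222 [[120, 135, 142], [121, 136, 145], [125, 141, 149], [120, 136, 143], [107, 121, 129], [90, 99, 104], [93, 98, 104], [83, 87, 89], [57, 61, 50], [52, 55, 35], [61, 66, 38], [95, 110, 109], [119, 143, 153], [127, 153, 167], [123, 149, 163], [127, 153, 166]]
230 [[136, 148, 157], [126, 141, 148], [125, 140, 147], [118, 132, 141], [106, 120, 126], [89, 100, 106], [92, 100, 106], [100, 106, 112], [99, 107, 111], [103, 108, 114], [79, 85, 86], [45, 47, 44], [102, 122, 133], [128, 155, 169], [128, 152, 168], [125, 149, 166]]
240 [[125, 142, 147], [125, 140, 148], [122, 138, 146], [118, 134, 141], [104, 116, 123], [76, 89, 95], [67, 87, 98], [76, 101, 116], [81, 109, 125], [124, 158, 160], [153, 180, 175], [154, 182, 177], [122, 152, 151], [118, 146, 155], [129, 155, 169], [124, 150, 164]]
249 [[126, 142, 151], [128, 144, 151], [127, 142, 152], [125, 140, 147], [119, 134, 141], [103, 113, 120], [93, 99, 105], [102, 109, 114], [102, 110, 116], [155, 156, 155], [175, 178, 174], [175, 178, 172], [175, 179, 174], [151, 164, 168], [130, 155, 168], [129, 156, 171]]
251 [[125, 143, 152], [128, 
[... 1512 characters left out ...]
 102 119 122 109 138 141 142 139 183 190 194 195 187
282 185 187 187 197 194 149 141 139 144 141 140 139 141 120 113 117 137 139 138 137 139 193 198 193 194 186
285 190 194 193 192 189 190 142 138 139 141 140 140 140 139 140 137 131 128 117 118 115 192 185 191 190 187
288 188 193 191 194 189 192 115 116 116 109 107 109 111 110 113 109 106 113 109 110 111 192 194 194 192 170
291 187 192 192 187 189 196 107 113 109 109 112 113 107 110 108  97 108 128 131 147 143 207 244 238 243 236
294 193 193 192 189 191 189 108 138 170 157 144 143 147 128 136 148 229 234 239 244 245 242 231 238 238 239
297 240 229 229 234 239 233 245 244 245 245 242 224 235 150 150 139 244 243 232 243 240 229 244 235 244 226
```

The apparent lip line is only the hotplate's shadow edge on the blade. The lip is at the wall and the lump lies over the blade (cols 312–319). I'll tilt nose-up and lift.

Emit:
carry_out(rows="0 -0.3 -0.28 2 0 0 1;0 -0.3 -0.28 2 0 0 1;0 -0.31 -0.28 2 0 0 1;0 -0.31 -0.27 2 0 0 1;0 -0.33 -0.23 3.3 0 0 1;0 -0.33 -0.23 3.3 0 0 1;0 -0.34 -0.23 3.4 0 0 1;0 -0.22 -0.22 4 0 0 1;0 -0.22 -0.22 4 0 0 1;0 -0.22 -0.21 4 0 0 1")

```text
time_s: 31.55
eef_pos: [0.5454, 0.0373, 0.0489]
ee_rot: [0.69, 0.69, 0.152, -0.156]
force: [0.6, 0.3, -1.0]
width: 0.0187
grip_force: 61.0
```

```bash
python3 seet.py 300 | sed -n '1p;4,16p'; python3 -c "
from h import *
T=grab_frame('top')[:,:,::-1];cv2.imwrite('pics/top12.png',T);S=grab_frame('side')[:,:,::-1];cv2.imwrite('pics/side12.png',S)"
```

```text
lip [0.55 0.17 0.04] true th 20.2 hd 90.0 f [ 0.57  0.32 -1.02]
222  15  38  10  42  40  42  22  34  32  29  30  31  31  30  30  31  30  27  29  30  33  33  29  29  28  30 105 133
225  18  24  21  37  41  41  28  29  32  28  31  30  31  31  31  32  29  30  31  27  33  27  29  28  30  29 108 147
228  13  17  24  29  40  40  28  31  32  31  28  30  30  31  32  33  30  30  32  31  31  29  29  30  30  29 130 137
231  14   9  20  37  40  40  26  31  30  31  32  31  32  31  33  32  28  32  30  27  30  31  28  25  34  28  62  35
234  15  11  12  37  36  43  27  30  32  44  76  76  86  35  30  31  27  30  30  32  32  29  31  28  23  32  26  31
237  10  16  24  41  38  40  28  30  30  75  51  45  76  86  38  31  29  32  31  27  31  31  26  29  32  28  34  30
240  10  16  34  37  39  40  22  29  30  74  55  52  78  86  43  29  31  30  33  35  34  29  30  27  30  31  29  75
243  16  16  42  40  39  38  31  28  30  65  71  72  84  43  27  29  29  27  29  28  31  30  35  29  25  29 138 139
246  18  39  42  43  38  43  30  31  32  31  31  33  29  33  28  30  31  31  31  30  30  29  32  30  30  31 137 136
249  40  41  39  39  38  41  32  28  29  30  32  26  30  33  28  31  32  28  32  27  32  27  32  28  30  32 148 145
252  42  42  44  39   8  22  29  28  28  29  28  29  32  32  33  31  30  29  30  33  31  33  34  34  32  31 142 137
255  39  37  16  16  15  25  30  26  22  24  23  26  24  22  29  23  26  27  32  25  16  30  30  88 118 120 137 138
258  14   2  17  15  18  22  22  24  20  22  27  26  21  22  22  23  24  21  26  21  24  24  27 130 137 136 123 133
```

The lump is in the scoop (cols 318–327). I'll lift it over the rim and pour again.

```bash
python3 -c "
from plan import *
plan([(90,20,(.545,.155,.15)),(82,20,(.551,.247,.155)),(75,-20,(.551,.25,.15)),(75,-45,(.551,.25,.125)),(75,-66,(.551,.25,.11)),(75,-69,(.551,.25,.11))])"
```

```text
lip [0.55 0.17 0.04] true th 20.0 hd 89.8 f [-0.29  0.78 -1.52]
90 20 (0.545, 0.155, 0.15) d cm [-0.01 -1.01 11.05] rv [-0.01 -0.41 -0.03] ik 0.0
82 20 (0.551, 0.247, 0.155) d cm [-1.18  9.32  0.5 ] rv [-0. -0. -8.] ik 0.0
75 -20 (0.551, 0.25, 0.15) d cm [-0.61  4.05  7.53] rv [-39.22   7.98  -6.71] ik 0.0
75 -45 (0.551, 0.25, 0.125) d cm [1.2  4.47 0.58] rv [-24.15   6.47  -0.  ] ik 0.0
75 -66 (0.551, 0.25, 0.11) d cm [ 1.19  4.45 -0.64] rv [-20.28   5.44  -0.  ] ik 0.0
75 -69 (0.551, 0.25, 0.11) d cm [ 0.17  0.65 -0.02] rv [-2.9   0.78 -0.  ] ik 0.0
```

Emit:
carry_out(rows="0 -0.3 0.8 0 0 0 1;0 -0.3 1.4 0 0 0 1;0 -0.3 1.8 0 0 0 1;0 -0.2 1.8 0 0 0 1;0 0 1.8 0 0 0 1;0 0 1.8 0 0 0 1;0 0 1 0 0 0 1;0 0 0.6 0 0 0 1;0 0.5 0.3 0 0 0 1;0 1 0.2 0 0 0 1")

```text
time_s: 32.95
eef_pos: [0.545, 0.0424, 0.1633]
ee_rot: [0.69, 0.69, 0.151, -0.156]
force: [0.3, 0.6, -1.3]
width: 0.0192
grip_force: 61.0
```

```bash
python3 -c "
from plan import *
plan([(82,20,(.551,.247,.155)),(75,5,(.551,.25,.155)),(75,-20,(.551,.25,.15)),(75,-45,(.551,.25,.125)),(75,-66,(.551,.25,.11))])"
```

```text
lip [0.54 0.17 0.15] true th 20.0 hd 89.9 f [ 0.33  0.59 -1.27]
82 20 (0.551, 0.247, 0.155) d cm [-1.18  7.77  0.05] rv [-0.07 -0.43 -8.12] ik 0.0
75 5 (0.551, 0.25, 0.155) d cm [-1.36  1.25  3.29] rv [-14.71   2.99  -6.96] ik 0.0
75 -20 (0.551, 0.25, 0.15) d cm [0.75 2.8  4.25] rv [-24.15   6.47   0.  ] ik 0.0
75 -45 (0.551, 0.25, 0.125) d cm [1.2  4.47 0.58] rv [-24.15   6.47  -0.  ] ik 0.0
75 -66 (0.551, 0.25, 0.11) d cm [ 1.19  4.45 -0.64] rv [-20.28   5.44  -0.  ] ik 0.0
```

Emit:
carry_out(rows="-0.2 1.5 0 0 0 -1.35 1;-0.2 1.5 0 0 0 -1.35 1;-0.2 1.5 0 0 0 -1.35 1;-0.2 1.5 0 0 0 -1.35 1;-0.2 1.1 0 0 0 -1.35 1;-0.2 0.7 0 0 0 -1.35 1;-0.34 0.31 0.82 -3.7 0.75 -1.74 1;-0.34 0.31 0.82 -3.7 0.75 -1.74 1;-0.34 0.31 0.82 -3.7 0.75 -1.74 1;-0.34 0.31 0.82 -3.7 0.75 -1.74 1")

```text
time_s: 34.2
eef_pos: [0.5192, 0.1327, 0.1967]
ee_rot: [0.791, 0.605, 0.066, -0.055]
force: [0.7, 0.2, -1.7]
width: 0.019
grip_force: 61.0
```

Emit:
carry_out(rows="0.25 0.93 1.4 -8.05 2.16 0 1;0.25 0.93 1.4 -8.05 2.16 0 1;0.25 0.93 1.4 -8.05 2.16 0 1;0.4 1.49 0.19 -8.05 2.16 0 1;0.4 1.49 0.19 -8.05 2.16 0 1;0.4 1.49 0.19 -8.05 2.16 0 1;0.4 1.48 -0.2 -6.76 1.81 0 1;0.4 1.48 -0.2 -6.76 1.81 0 1;0.4 1.48 -0.2 -6.76 1.81 0 1;0 0 0 0 0 0 1")

```text
time_s: 35.45
eef_pos: [0.5506, 0.2509, 0.2326]
ee_rot: [0.682, 0.524, -0.408, 0.308]
force: [-0.7, -0.6, -2.0]
width: 0.0192
grip_force: 61.0
```

```bash
python3 -c "
from plan import *
plan([(75,-55,(.551,.245,.17)),(75,-40,(.551,.2,.20)),(40,0,(.58,.08,.12)),(1,0,(.6558,.0115,.06))])"; python3 wax.py | grep -v mat
```

```text
lip [0.55 0.25 0.1 ] true th -66.4 hd 75.6 f [-0.75 -0.64 -2.02]
75 -55 (0.551, 0.245, 0.17) d cm [-0.6  -2.97  6.35] rv [10.91 -3.39  0.17] ik 0.0
75 -40 (0.551, 0.2, 0.2) d cm [-0.82 -7.57  1.93] rv [14.49 -3.88 -0.  ] ik 0.0
40 0 (0.58, 0.08, 0.12) d cm [ -4.63 -14.09 -14.33] rv [ 34.25 -21.82 -33.55] ik 0.0
1 0 (0.6558, 0.0115, 0.06) d cm [ 4.83  0.49 -6.  ] rv [  0.  -0. -39.] ik 0.0
top pan []
top tub []
side pan [([304.8, 214.1], 66), ([320.2, 211.8], 23), ([328.5, 215.4], 80), ([340.7, 217.8], 62), ([320.9, 245.1], 717), ([288.5, 258.7], 10)]
side tub []
```

Emit:
carry_out(rows="0 0 0.4 0 0 0 1;0 0 -0.4 0 0 0 1;0 0 0.4 0 0 0 1;-0.1 -0.5 2 3.7 -1 0 1;-0.2 -1 2 3.7 -1 0 1;-0.3 -1.5 2 3.7 -1 0 1;-0.3 -3 1 5 -1.3 0 1;-0.3 -3 0.5 5 -1.3 0 1;-0.3 -3 0 5 -1.3 0 1;-0.3 -3 0 5 -1.3 0 1")

```text
time_s: 36.8
eef_pos: [0.5327, 0.0983, 0.3181]
ee_rot: [0.77, 0.589, -0.198, 0.148]
force: [0.4, 0.7, -1.2]
width: 0.0191
grip_force: 61.0
```

```bash
python3 wax.py | grep pan; python3 - <<'E'
from plan import *
plan([(75,-20,(.555,.15,.16)),(40,0,(.58,.08,.12)),(1,0,(.6555,.0115,.06)),(1,0,(.6555,.0115,.005))])
T=cv2.cvtColor(grab_frame('top')[:,:,::-1].copy(),cv2.COLOR_BGR2HSV)
for y in range(200,256,3): print(y,' '.join('%3d'%T[y,x,1] for x in range(244,306,2)))
E
```

```text
top pan [([291.3, 249.6], 145)]
side pan [([322.7, 212.1], 462), ([327.2, 245.9], 511), ([366.2, 251.4], 9), ([351.0, 253.2], 32)]
lip [0.55 0.16 0.21] true th -33.7 hd 74.5 f [-0.73  0.48 -1.  ]
75 -20 (0.555, 0.15, 0.16) d cm [-0.16 -3.53 -7.11] rv [13.17 -3.73  0.51] ik 0.0
40 0 (0.58, 0.08, 0.12) d cm [-4.1  -5.61 -7.7 ] rv [ 17.13 -10.91 -34.64] ik 0.0
1 0 (0.6555, 0.0115, 0.06) d cm [ 4.8   0.49 -6.  ] rv [  0.  -0. -39.] ik 0.0
1 0 (0.6555, 0.0115, 0.005) d cm [ 0.   0.  -5.5] rv [0. 0. 0.] ik 0.0
200  67  60  60  70  60  65  63  59  63  64  67  60  65  68  60  61  60  68  64  60  62  62  59  66  66  63  62  63  63  63  61
203  62  61  58  61  62  61  63  61  51  51  74  61  62  46  69  27  54  68  66  59  64  62  63  63  61  62  66  65  64  64  63
206  62  65  63  61  66  62  59  66  59  65  65  61  64  56  67  24  20  18  27  58  64  66  56  61  66  62  55  63  63  62  63
209  64  61  61  60  64  71  58  64  70  65  57  67  68  63  69  63  84  44  15  15  19  41  58  61  64  70  66  66  63  59  65
212  64  64  63  58  66  66  65  72  70  64  61  60  65  64  65  60  71  91  2
[... 1141 characters left out ...]
  68  64  69  65  65  56  66  63  69  65  66  62  65  61  64
242  32  33  78  63  64  64  65  63  64  58  66  64  56  65  70  61  63  70  65  71  62  62  62  59  63  62  61  60  65  63  63
245   9  27  29  44  60  63  63  63  64  70  64  63  61  58  65  67  65  64  62  65  62  64  60  61  61  63  62  62  60  59  62
248   9  12  31  29  37  63  61  63  63  64  65  64  65  63  63  62  61  63  61  62  62  62  63  62  61  61  60  64  65  62  58
251  16  13   6  21  42  61  65  64  64  62  67  61  63  62  64  64  65  62  64  64  63  60  62  59  57  59  64  63  62  62  62
254  16  15  17   3  13  49  63  62  64  65  66  63  71  60  63  64  66  61  63  65  61  63  62  62  64  63  64  60  61  61  65
```

Emit:
carry_out(rows="-0.08 -1.77 -3.5 6.6 -1.87 0.25 1;-0.08 -1.77 -3.6 6.6 -1.87 0.25 1;-1.02 -1.4 -1.92 4.28 -2.73 -8.66 1;-1.02 -1.4 -1.92 4.28 -2.73 -8.66 1;-1.03 -1.4 -1.93 4.28 -2.73 -8.66 1;-1.03 -1.4 -1.93 4.28 -2.73 -8.66 1;1.2 0.12 -1 0 0 -9.75 1;1.2 0.12 -1 0 0 -9.75 1;1.2 0.12 -1 0 0 -9.75 1;1.2 0.12 -1 0 0 -9.75 1")

```text
time_s: 38.2
eef_pos: [0.5387, 0.0134, 0.1285]
ee_rot: [0.999, 0.01, 0.041, -0.001]
force: [-1.2, -0.2, -0.9]
width: 0.0194
grip_force: 61.0
```

```bash
python3 - <<'E'
from plan import *
plan([(1,0,(.6555,.0115,.03)),(1,0,(.6555,.0115,.005))])
T=grab_frame('top')[:,:,::-1].copy();S=grab_frame('side')[:,:,::-1].copy();cv2.imwrite('pics/top13.png',T);cv2.imwrite('pics/side13.png',S)
o=robot.observe();M=R.from_quat(o['ee_rot']).as_matrix();l=lipof(o['eef_pos'],M);x,u=axes(1,0)
print('lip pred side L,R',proj('side',[l+[0,.049,.001],l+[0,-.049,.001],l+[-.092,-.049,0],l+[-.092,-.049,.036]]))
h=cv2.cvtColor(T,cv2.COLOR_BGR2HSV)
print('pan');
for y in range(204,258,2): print(y,''.join('#' if h[y,x,1]>48 and h[y,x,2]>60 else '.' for x in range(240,312)))
h=cv2.cvtColor(S,cv2.COLOR_BGR2HSV)
print('side scoop')
for y in range(272,326,3): print(y,' '.join('%3d'%h[y,x,1] for x in range(330,412,3)))
E
python3 wax.py
```

```text
lip [0.66 0.02 0.08] true th -0.3 hd 1.1 f [-1.24 -0.2  -0.94]
1 0 (0.6555, 0.0115, 0.03) d cm [-0.06 -0.4  -4.65] rv [-0.02 -0.27 -0.12] ik 0.0
1 0 (0.6555, 0.0115, 0.005) d cm [ 0.   0.  -2.5] rv [0. 0. 0.] ik 0.0
lip pred side L,R [[381.6  263.61]
 [391.07 292.72]
 [345.18 297.32]
 [345.19 282.99]]
pan
204 ........................................................................
206 ........................................................................
208 .................................####...................................
210 ..............................##########................................
212 .............................##.##.#####................................
214 .................#...........###.######.................................
216 .........#############.......####.####..................................
218 .........#############..###...########..................................
220 .........#####..###################.....................................
222 ..#.......##########.###.....####.......................................
224 ................###
[... 3605 characters left out ...]
.1, 224.3], 174), ([348.4, 251.5], 29), ([377.7, 265.3], 9), ([371.3, 269.1], 12), ([359.1, 279.0], 61), ([385.0, 271.8], 30), ([372.8, 279.4], 38), ([412.3, 284.3], 27)]
top tub []
side pan [([303.0, 215.4], 47), ([340.5, 218.0], 70), ([350.5, 241.8], 140), ([300.6, 246.8], 161), ([365.9, 253.1], 22)]
side mat [([389.7, 288.4], 16), ([393.3, 297.5], 86), ([312.3, 296.0], 63), ([290.3, 299.0], 21), ([334.7, 299.2], 63), ([322.7, 306.8], 136), ([305.2, 300.6], 12), ([300.0, 307.4], 90), ([335.5, 304.2], 11), ([288.0, 308.7], 27), ([392.4, 306.5], 20), ([389.9, 313.3], 19), ([318.4, 314.7], 16), ([303.1, 318.0], 97), ([294.4, 328.6], 70), ([391.9, 322.8], 17), ([405.8, 323.5], 17)]
side tub []
```

Six lumps are in the pan, and the scoop is empty and level. Now I'll set it down on the mat.

Emit:
carry_out(rows="0 -0.2 -1 0 0 0 1;0 -0.2 -1.3 0 0 0 1;0 0 -1.3 0 0 0 1;0 0 -1.3 0 0 0 1;0 0 -1 0 0 0 1;0 0 -0.6 0 0 0 1;0 0 -0.4 0 0 0 1;0 0 -0.2 0 0 0 1;0 0 0 0 0 0 1;0 0 0 0 0 0 1")

```text
time_s: 39.65
eef_pos: [0.5388, 0.0088, 0.0587]
ee_rot: [0.999, 0.012, 0.042, -0.001]
force: [-0.9, 0.5, 0.3]
width: 0.0189
grip_force: 61.2
```

```bash
python3 -c "
from plan import *
np.set_printoptions(precision=4,suppress=True)
o=robot.observe();M=R.from_quat(o['ee_rot']).as_matrix();print(lipof(o['eef_pos'],M))
plan([(1,0,(.6555,.0115,.0042))])"
```

```text
[0.6561 0.0116 0.0063]
lip [0.6561 0.0116 0.0063] true th -0.1 hd 1.4 f [-0.8509  0.4673  0.2756]
1 0 (0.6555, 0.0115, 0.0042) d cm [-0.0729  0.0699 -0.2382] rv [-0.0514 -0.1335 -0.3589] ik 0.0
```

Emit:
carry_out(rows="0 0 -0.1 0 0 0 1;0 0 -0.1 0 0 0 1;0 0 0 0 0 0 1;0 0 0 0 0 0 0.6;0 0 0 0 0 0 0.2;0 0 0 0 0 0 -0.3;0 0 0 0 0 0 -1;0 0 0 0 0 0 -1;0 0 0 0 0 0 -1;0 0 0 0 0 0 -1")

```text
time_s: 40.9
eef_pos: [0.5385, 0.0087, 0.0562]
ee_rot: [0.999, 0.012, 0.042, -0.001]
force: [-0.4, -0.8, -0.7]
width: 0.0857
grip_force: 0.0
```

Emit:
carry_out(rows="0.02 0 0.5 0 0 0 -1;0.05 0 1 0 0 0 -1;0.1 0 1.5 0 0 0 -1;0 0 2 0 0 0 -1;0 0 3 0 0 0 -1;0 0 3 0 0 0 -1;-2 0 4 0 0 0 -1;-4 0 4 0 0 0 -1;-4 0 3 0 0 0 -1;-4 0 2 0 0 0 -1")

```text
time_s: 42.15
eef_pos: [0.399, 0.0088, 0.2992]
ee_rot: [0.999, 0.012, 0.044, -0.001]
force: [0.7, 0.4, 0.2]
width: 0.0852
grip_force: 0.0
```

```bash
python3 st.py; python3 wax.py | grep -v mat; python3 - <<'E'
from h import *
S=grab_frame('side')[:,:,::-1];T=grab_frame('top')[:,:,::-1];S0=cv2.imread('pics/side0.png');T0=cv2.imread('pics/top0.png')
cv2.imwrite('pics/topf.png',T)
for n,a,b in(('side',S,S0),('top',T,T0)):
    d=(cv2.absdiff(a.copy(),b).max(2)>45).astype(np.uint8);d=cv2.morphologyEx(d,cv2.MORPH_OPEN,np.ones((2,2),np.uint8));k,_,s,c=cv2.connectedComponentsWithStats(d)
    print(n,[s[i].tolist() for i in range(1,k) if s[i,4]>12])
h=cv2.cvtColor(S.copy(),cv2.COLOR_BGR2HSV)
h0=cv2.cvtColor(S0,cv2.COLOR_BGR2HSV)
for y in range(278,332,3): print(y,''.join('#' if h[y,x,1]>70 else '.' for x in range(282,412,2)),''.join('#' if h0[y,x,1]>70 else '.' for x in range(282,412,2)))
E
```

```text
t 42.15 tcp [0.399  0.0088 0.2992] y-yaw -88.63878749140189 z [ 0.0875  0.0027 -0.9962] x [0.9959 0.0236 0.0876] q [-0.0773 -0.3858  1.6568  0.0096  1.7835  1.4722] w 0.0851813503612803 f [0.7279 0.3869 0.2148]
top pan [([272.8, 212.9], 36), ([253.5, 219.3], 24), ([266.8, 223.4], 32), ([256.2, 229.5], 19), ([250.7, 238.1], 29), ([259.8, 244.0], 37)]
top tub []
side pan [([322.8, 212.1], 459), ([327.0, 245.4], 490), ([346.9, 253.2], 41)]
side tub []
side [[0, 0, 252, 137, 15582], [199, 5, 18, 10, 47], [226, 5, 15, 8, 36], [128, 70, 5, 5, 16], [206, 83, 54, 119, 3231], [62, 86, 72, 23, 1147], [32, 126, 16, 31, 197], [32, 150, 76, 91, 2588], [65, 195, 19, 5, 48], [0, 199, 6, 15, 75], [301, 205, 42, 21, 543], [30, 209, 18, 7, 61], [2, 215, 11, 9, 55], [89, 217, 202, 210, 14957], [65, 235, 10, 8, 43], [76, 238, 6, 4, 20], [56, 243, 29, 55, 630], [81, 242, 19, 43, 503], [0, 253, 7, 11, 37], [0, 259, 60, 50, 2252], [54, 267, 7, 11, 45], [94, 290, 30, 20, 399], [0, 315, 29, 30, 301], [360, 370, 12, 7, 56], [342, 372, 9, 6, 44], [325, 377, 6, 4, 17], [358, 376, 17, 17, 135], [338, 380, 18, 15
[... 2446 characters left out ...]
........##########..
317 ..#############################.......................#########.. ..#############################.......................#########..
320 ..#############################.......................##########. ..#############################.......................##########.
323 ...############################...............################### ...#############################...............##################
326 ...##########################################################.... ...#############################..###########################....
329 ...#############################################................. ...#############################################.................
```

The scoop stands where it was at the start, six lumps are in the pan, and the tub and counter are clear.

```bash
python3 -c "
from plant import robot
print(robot.job_done())"
```

```text
the job is handed in; nothing more can be done
None
```

All six lumps are in the pan: five went in one load, and one that jumped onto the counter I picked up again with the scoop; the empty scoop stands released on the cork mat, nothing else on the counter appears to have moved, and I handed the job in at about 42 s.

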